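# Put the vacuum filter holder together on its flask

### The job

Put the filter holder together on the filter flask, working upwards: set the base with its rubber stopper fully home in the flask's neck, lay the filter disc flat in the recess of the base, stand the funnel upright over the disc so that it sits flat on the base, and close the funnel with its lid. Set each part in its place before fetching the next, set them down rather than let them drop, and leave the bottle, the tip box and the tube rack alone.

Things in the scene. Friction and masses are not known exactly. Their poses are not given: they have to be found in the camera images.
- flask: Clear conical filter flask with a black ring weight; fixed to the bench. Foot 84 mm across; weight 96 mm across at 30-48 mm height; 140 mm tall; neck 47 mm outside at the rim, bore 37 mm, 36 mm deep. A hose arm sticks out along its -x at 112 mm height, to 54 mm from the axis. Origin: centre of the underside; z up the neck's axis.
- holder_base: Holder base, 42 mm tall, 240 g, stands on its stopper: tapered black stopper (0-24 mm, 30 mm across below, 33 above) under a steel collar 62 mm across (24-42 mm) with a recess in its top 53 mm across, 3 mm deep (floor at 39 mm). Origin: centre of the stopper's underside, z up. Home: collar rests on the flask's rim, origin 116 mm above the flask's.
- filter_disc: Filter disc, 47 mm across, 10 mm thick: grey sintered face in a steel rim, edges bevelled 1 mm; lies flat. Origin: centre of its underside, z up. In place it lies on the base's recess floor, origin 39 mm above the base's, and stands 7 mm proud of the collar.
- funnel: Straight steel funnel: open tube 62 mm outside, 75 mm tall, 180 g, standing foot down. Bore 53 mm at the foot for 8 mm (goes over the disc), 42 mm from 8 to 12 mm height, then 56 mm to the mouth. Origin: centre of its underside, z up. In place its foot rests on the base's collar, origin 42 mm above the base's.
- lid: Steel lid, 90 g: spigot 44 mm across (0-6 mm) under a plate 64 mm across (6-11 mm) with a round knob on top (11-33 mm, 18 mm across, 14 at its foot and top). Stands on its spigot. Origin: centre of the spigot's underside, z up. In place the plate rests on the funnel's mouth, origin 69 mm above the funnel's.
- reagent_bottle: Bystander: small amber bottle with a blue cap, 56 mm across, 105 mm tall, loose. Origin: centre of its underside.
- tip_box: Bystander: blue pipette-tip box with a clear lid, 85 x 122 x 67 mm tall, loose. Origin: centre of its underside.
- tube_rack: Bystander: low blue tube rack with holes in its top, 68 x 164 x 28 mm tall, loose. Origin: centre of its underside.
Not all that is in view belongs to the job. Of the things that look like the filter_disc, take the one that is farthest to the robot's left at the start.

How it is judged:
By the outcome, as a careful person would: the job done as asked, in the order asked, and still so for the second after the job is handed in, with the robot touching nothing.
It also fails if it takes over 131 s, if anything falls off the work surface, if the arm or the gripper's body presses on something with over 40 N, if the wrist force passes 120 N, or if a joint passes its speed limit or range.

### The arm

A 7-joint arm with a two-finger parallel gripper is mounted at the origin on the work surface. World frame = base frame: x ahead of the robot, y to its left, z up, the work surface at z = 0. Lengths are in m, angles in rad, forces in N, time in s.
With the tool pointing down it reaches from about 0.425 to 0.925 m from the base axis. Payload 6.8 kg.
Tool frame: the origin (TCP) lies on the centre line of the jaws, within the pads' length; the fingertips stand 17 mm ahead of it and the grasp point (between the pads) lies 2 mm behind it (nose_length is the distance from the TCP to the fingertips, in m); z points along the fingers, x is the direction in which the jaws open and shut, and the axes are right-handed (so a half turn about z gives the same grasp; the last joint's range is limited). The gripper opens to 85 mm and grips with 20 to 120 N. Pads are 22 mm wide; open, the fingers measure 114 mm over their backs; the gripper's body (76 mm by 85 mm) begins 54 mm behind the grasp point. The pads swing forward as they close: fully open they stand 13 mm farther back than shut.
Start: joints at [1.13, 0.477, 0.022, 1.555, -0.011, 1.109, -0.083], TCP at [0.221, -0.638, 0.248] pointing down, gripper open.
Joint ranges: [-2.96, 2.96], [-0.34, 2.1], [-1.41, 1.46], [0.24, 2.44], [-1.37, 4.51], [0.17, 1.92], [-2.96, 2.96]. Speed limits (rad/s): [2.39, 2.39, 3.14, 3.14, 3.14, 3.14, 3.14].

### API

Orientations are given as a unit quaternion [w, x, y, z].
In Python, from station import * gives the robot as it stands.
- The arm moves only by the tool send_rows, never from a script. Its argument "commands" is a list of rows, each an object with "translation": the shift along the tool's x, y, z in m, a list of three; "rot": the turn, a rotation vector about the tool's x, y, z in degrees, a list of three; "grip": the finger opening in m, from 0 to 0.0854. In form: [{"translation": [tx, ty, tz], "rot": [rx, ry, rz], "grip": grip}, ...]. A call has exactly 5 rows; each row shifts and turns the commanded pose from where the row before left it, along the tool's axes as they then stand; what a row does not reach is not made up. A row lasts 1/12 s, in which the tool goes at most 41.7 mm and 7.16 degrees, less where a joint would pass 70% of its speed; a pose out of reach is approached as far as the arm can. A call with a gripper value outside its range is refused whole. The fingers move at their own pace and stop on an object; "force" is the grip in N (left out, the last holds). Time passes only in rows, so rows that do not move let the fingers close, or fill a call up. It gives the time, the measured TCP pose, the force and the opening at its end, in the units of the state.
- get_obs(): the state, without advancing time (a new reading comes with each control period).
- read_camera(name): name is "side" or "top"; returns a dict with "pixels" (480x640x3 uint8, red, green, blue), "depth" (480x640 float32, m along the optical axis (not along the pixel's ray), 0 where there is no reading), "mtx" (3x3 intrinsics, pixels), "extrinsics" (4x4, takes a point from camera to world coordinates). Camera axes: x right, y up, looking along -z (the intrinsics and any distortion apply to the point x, -y, -z); pixel columns grow to the right and rows downward; lengths in m; the calibration is good to about 2 mm. A picture is of the moment at which its call begins.
- hand_in(): hands the job in, once; it reports no verdict.
The state is a dict: "t": time; "q": joint angles; "joint_vel": joint speeds; "joint_torque": joint torques, N m; "eef_pos": TCP position; "tool_rot": TCP orientation; "contact_force": force on the tool from outside, world axes, zero at the start; "torque": the same for the moment, N m; "gripper_width": opening from 0.0 (shut) to 1.0 (fully open).
Only numpy, scipy, OpenCV 4.12 (cv2) and the standard library are available. Lean on these libraries where they do the work, as an engineer would, in place of code of your own. Each camera call takes 0.05 s, during which the arm holds its last target.

## Working session

There is one attempt and no reset: what is moved stays moved. The work goes in short steps, Python scripts to look and compute and a tool call to move; the robot and the scene stay as the last step left them, time stands still between calls to the robot, and variables do not carry over. Pictures are saved under pics/ and viewed, and the job is handed in when it is done.

Besides the shell and the picture viewer there is one more tool, called after ">>>" as name(argument=value, ...) on one line, values as JSON. send_rows: Moves the arm, as the interface text tells. Its arguments: {"type":"object","properties":{"commands":{"type":"array","items":{"type":"object","properties":{"translation":{"type":"array","items":{"type":"number"}},"rot":{"type":"array","items":{"type":"number"}},"grip":{"type":"number"}}}},"force":{"type":"number"}},"required":["commands"]}

```bash
mkdir -p pics; ls; python3 - <<'E'
from station import *
import cv2,numpy as np
print(get_obs())
for n in("top","side"):
    c=read_camera(n); cv2.imwrite(f"pics/{n}0.png",c["pixels"][:,:,::-1]); print(c["mtx"],c["extrinsics"])
    np.savez(f"{n}0.npz",**c); print(c.keys())
E
```

```text
pics
{'t': 0.0, 'q': array([ 1.12989455,  0.47777944,  0.02232688,  1.55646652, -0.01150192,
        1.10927063, -0.08308833]), 'joint_vel': array([ 0.00096802,  0.00027686,  0.00043753, -0.00058786, -0.00057026,
        0.00024462, -0.00246958]), 'joint_torque': array([-8.50591005e-04, -5.96467602e+01,  1.60715651e+00, -2.81198841e+01,
        1.23611200e-02,  9.38104960e-03,  4.09365998e-05]), 'eef_pos': array([ 0.22033035, -0.6374351 ,  0.24733291]), 'tool_rot': array([-4.68733192e-04,  8.14473009e-01, -5.80200750e-01, -7.65956462e-04]), 'contact_force': array([-0.09260887, -0.06112527,  0.77367526]), 'torque': array([ 0.01294558, -0.03300865,  0.01047216]), 'gripper_width': 0.9981395458404945}
[[492.86713684   0.         314.61263684]
 [  0.         492.86713684 234.19569404]
 [  0.           0.           1.        ]] [[ 0.02515287  0.98588981 -0.16549509  0.33989198]
 [-0.99960214  0.0269174   0.00842762  0.01298873]
 [ 0.01276341  0.16521726  0.9861746   1.21200641]
 [ 0.          0.          0.          1.        ]]
dict_keys(['pixels', 'depth', 'mtx', 'extrinsics'])
[[583.74158904   0.         319.49436143]
 [  0.         583.74158904 242.04090858]
 [  0.           0.           1.        ]] [[-0.96411332  0.1898428  -0.18559421  0.28174667]
 [-0.26530341 -0.71519238  0.64661732  0.87125629]
 [-0.00997992  0.67265115  0.73989244  1.03102304]
 [ 0.          0.          0.          1.        ]]
dict_keys(['pixels', 'depth', 'mtx', 'extrinsics'])
```

View pics/top0.png

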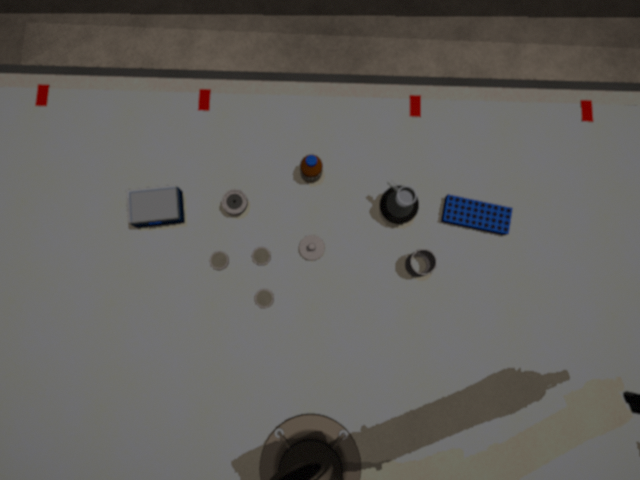

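View pics/side0.png

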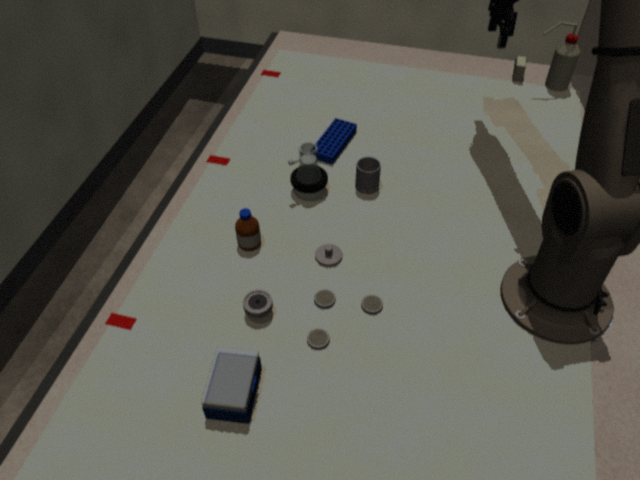

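The top view shows three discs at (219,260), (261,256) and (264,298). The leftmost, which has the largest +y, is (219,260). The base is at (234,203), the lid at (312,247), the funnel at (421,263), the flask at (400,203), the bottle at (311,167), the tip box at (155,206) and the rack at (477,214).

```bash
cat > h.py <<'E'
import numpy as np,cv2
def load(n): return dict(np.load(f"{n}.npz"))
def ray(c,u,v):
    K=c["mtx"];E=c["extrinsics"]
    d=np.array([(u-K[0,2])/K[0,0],-(v-K[1,2])/K[1,1],-1.0])
    return E[:3,3],E[:3,:3]@d
def plane(c,u,v,z):
    o,d=ray(c,u,v); s=(z-o[2])/d[2]; return o+s*d
def proj(c,p):
    K=c["mtx"];E=c["extrinsics"]; q=E[:3,:3].T@(np.asarray(p)-E[:3,3])
    return K[0,0]*q[0]/-q[2]+K[0,2],K[1,1]*-q[1]/-q[2]+K[1,2]
def cloud(c):
    h,w=c["depth"].shape; v,u=np.mgrid[:h,:w]; d=c["depth"]; K=c["mtx"];E=c["extrinsics"]
    p=np.stack([(u-K[0,2])/K[0,0]*d,-(v-K[1,2])/K[1,1]*d,-d],-1)
    P=p@E[:3,:3].T+E[:3,3]; P[d==0]=np.nan; return P
def crop(c,u,v,r,s,name):
    im=c["pixels"][v-r:v+r,u-r:u+r,::-1]; im=cv2.convertScaleAbs(im,alpha=1.5)
    cv2.imwrite(name,cv2.resize(im,None,fx=s,fy=s,interpolation=cv2.INTER_CUBIC))
E
python3 - <<'E'
from h import *
for n in("top","side"):
    c=load(n+"0"); P=cloud(c)
    ok=(P[...,2]>0.006)&(P[...,2]<0.2)&(P[...,0]>0.3)&(P[...,0]<1.0)&(abs(P[...,1])<0.6)
    k,l,s,ce=cv2.connectedComponentsWithStats(ok.astype(np.uint8))
    for i in range(1,k):
        if s[i,4]<60: continue
        Q=P[l==i]; m=Q[:,2]>Q[:,2].max()-.006
        print(n,ce[i].round(),s[i,4],"min",Q.min(0).round(3),"max",Q.max(0).round(3),"topmean",Q[m].mean(0).round(4))
c=load("top0")
ims=[]
for u,v in[(234,203),(219,260),(312,247),(421,263),(400,203),(261,256)]:
    im=cv2.convertScaleAbs(c["pixels"][v-24:v+24,u-24:u+24,::-1],alpha=1.6)
    ims.append(cv2.resize(im,(264,264),interpolation=cv2.INTER_CUBIC))
cv2.imwrite("pics/crops_top0.png",np.vstack([np.hstack(ims[:3]),np.hstack(ims[3:])]))
E
```

```text
top [311. 168.] 537 min [ 0.673 -0.017  0.006] max [0.749 0.045 0.11 ] topmean [0.7011 0.0167 0.1063]
top [399. 203.] 1307 min [ 0.567 -0.26   0.006] max [ 0.677 -0.152  0.146] topmean [ 0.6143 -0.1997  0.1416]
top [155. 206.] 2193 min [0.545 0.325 0.006] max [0.653 0.471 0.076] topmean [0.5942 0.3914 0.0706]
top [234. 202.] 534 min [0.581 0.171 0.006] max [0.654 0.232 0.049] topmean [0.6105 0.2008 0.0439]
top [476. 215.] 1965 min [ 0.552 -0.484  0.006] max [ 0.654 -0.311  0.037] topmean [ 0.5982 -0.3972  0.0323]
top [311. 247.] 517 min [ 0.475 -0.021  0.006] max [0.54  0.041 0.036] topmean [0.5087 0.0101 0.0327]
top [261. 256.] 277 min [0.459 0.111 0.006] max [0.506 0.158 0.018] topmean [0.4842 0.1321 0.0132]
top [421. 262.] 520 min [ 0.442 -0.3    0.006] max [ 0.503 -0.22   0.08 ] topmean [ 0.47   -0.2525  0.0763]
top [219. 260.] 278 min [0.449 0.212 0.006] max [0.494 0.26  0.016] topmean [0.4716 0.2366 0.012 ]
top [264. 298.] 277 min [0.36  0.099 0.006] max [0.404 0.143 0.019] topmean [0.3802 0.1207 0.0144]
side [319. 159.] 2578 min [ 0.552 -0.481  0.006] max [ 0.677 -0.15   0.143
[... 151 characters left out ...]
247. 231.] 814 min [ 0.673 -0.003  0.006] max [0.728 0.05  0.109] topmean [0.7007 0.0188 0.1052]
side [328. 255.] 454 min [ 0.477 -0.022  0.006] max [0.54  0.046 0.038] topmean [0.5084 0.0116 0.0337]
side [257. 304.] 686 min [0.58  0.171 0.019] max [0.643 0.234 0.046] topmean [0.6118 0.2033 0.0416]
side [324. 298.] 295 min [0.46  0.11  0.006] max [0.507 0.159 0.016] topmean [0.482  0.1359 0.0118]
side [372. 304.] 300 min [0.359 0.097 0.006] max [0.405 0.148 0.015] topmean [0.3803 0.1235 0.0112]
side [318. 339.] 348 min [0.447 0.213 0.006] max [0.493 0.262 0.015] topmean [0.4692 0.2379 0.0109]
side [232. 385.] 3579 min [0.545 0.328 0.006] max [0.665 0.459 0.073] topmean [0.594  0.3961 0.0682]
```

View pics/crops_top0.png

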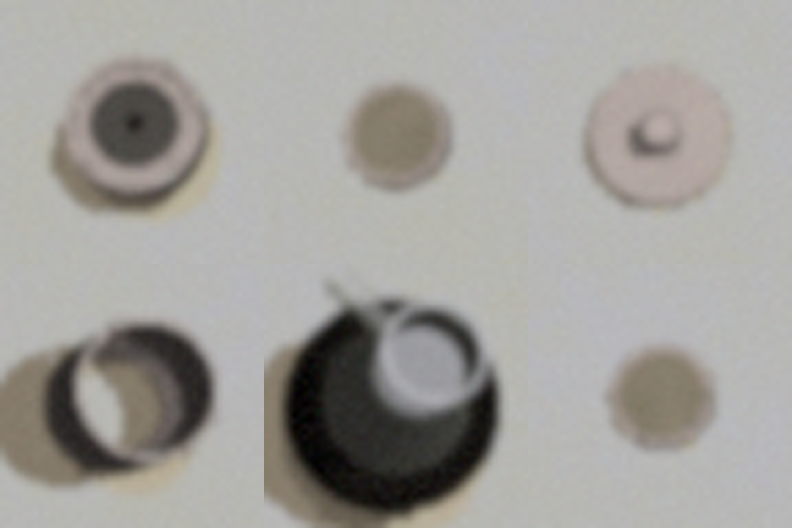

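The crops show clean rims for every part, and the hose arm points up-left (+x, +y). Next I fit circles to the bands at known height in both views.

```bash
python3 - <<'E'
from h import *
from scipy.optimize import least_squares
def fit(Q,r):
    h=cv2.convexHull((Q[:,:2]).astype(np.float32)).reshape(-1,2)
    s=least_squares(lambda p:np.hypot(*(h-p[:2]).T)-p[2],[*Q[:,:2].mean(0),r],loss="soft_l1",f_scale=.001)
    return s.x.round(4),len(h)
T={"base_collar":(.612,.202,.045,.020,.06,.031),"disc":(.471,.237,.04,.006,.03,.0235),"lidplate":(.508,.011,.05,.006,.018,.032),"lidknob":(.508,.011,.03,.02,.05,.009),"funnel":(.471,-.25,.05,.068,.09,.031),"flaskrim":(.615,-.199,.045,.13,.16,.0235),"weight":(.615,-.199,.06,.028,.055,.048)}
for n in("top","side"):
    P=cloud(load(n+"0"))
    for k,(x,y,R,z0,z1,r) in T.items():
        m=(np.hypot(P[...,0]-x,P[...,1]-y)<R)&(P[...,2]>z0)&(P[...,2]<z1)
        Q=P[m]; print(n,k,len(Q),fit(Q,r),"bbox mid",((Q.min(0)+Q.max(0))/2).round(4)[:2],"size",np.ptp(Q,0).round(4)[:2],"medz",np.median(Q[:,2]).round(4))
E
```

```text
top base_collar 533 (array([0.6121, 0.2014, 0.0309]), 30) bbox mid [0.612  0.2014] size [0.0621 0.0616] medz 0.0402
top disc 284 (array([0.4788, 0.243 , 0.0338]), 10) bbox mid [0.4717 0.236 ] size [0.0604 0.0542] medz 0.0101
top lidplate 474 (array([0.5141, 0.0143, 0.0396]), 10) bbox mid [0.5138 0.0142] size [0.0777 0.0766] medz 0.0112
top lidknob 49 (array([0.5082, 0.0099, 0.0085]), 13) bbox mid [0.5081 0.0097] size [0.0162 0.017 ] medz 0.0317
top funnel 131 (array([ 0.4735, -0.2506,  0.0304]), 30) bbox mid [ 0.4735 -0.2505] size [0.0591 0.06  ] medz 0.0745
top flaskrim 154 (array([ 0.6152, -0.2001,  0.0232]), 23) bbox mid [ 0.6149 -0.1994] size [0.0472 0.045 ] medz 0.1397
top weight 565 (array([ 0.6141, -0.1996,  0.047 ]), 36) bbox mid [ 0.6139 -0.199 ] size [0.0929 0.0942] medz 0.0486
side base_collar 685 (array([0.6113, 0.2028, 0.0314]), 29) bbox mid [0.6113 0.2026] size [0.0633 0.0637] medz 0.0387
side disc 349 (array([0.4706, 0.2378, 0.0235]), 20) bbox mid [0.4705 0.2355] size [0.046  0.0523] medz 0.0096
side lidplate 398 (array([0.5083, 0.0112, 0.0321]), 21) bbox mid [0.5084 0.0077] size [0.0629 0.0761] medz 0.0101
side lidknob 57 (array([0.5072, 0.0116, 0.0084]), 12) bbox mid [0.5076 0.012 ] size [0.0165 0.016 ] medz 0.0298
side funnel 146 (array([ 0.4728, -0.2499,  0.0333]), 20) bbox mid [ 0.4729 -0.2502] size [0.0615 0.0689] medz 0.0724
side flaskrim 153 (array([ 0.615 , -0.1988,  0.0235]), 23) bbox mid [ 0.6143 -0.1989] size [0.0451 0.0489] medz 0.1371
side weight 528 (array([ 0.6144, -0.1967,  0.0477]), 22) bbox mid [ 0.614  -0.1949] size [0.0952 0.0899] medz 0.0463
```

>>> send_rows(commands=[{"translation": [0, 0, -0.03], "rot": [0, 0, -7], "grip": 0.085}, {"translation": [0, 0, -0.03], "rot": [0, 0, -7], "grip": 0.085}, {"translation": [0, 0, 0], "rot": [0, 0, -7], "grip": 0.085}, {"translation": [0, 0, 0], "rot": [0, 0, -7], "grip": 0.085}, {"translation": [0, 0, 0], "rot": [0, 0, -7], "grip": 0.085}])

```text
t: 0.52
eef_pos: [0.2205, -0.638, 0.3086]
tool_rot: [0.0, 0.952, -0.306, 0.0]
contact_force: [0.6, -0.6, -1.0]
gripper_width: 0.999
```

>>> send_rows(commands=[{"translation": [0, 0, 0], "rot": [0, 0, -7], "grip": 0.085}, {"translation": [0, 0, 0], "rot": [0, 0, -7], "grip": 0.085}, {"translation": [0, 0, 0], "rot": [0, 0, -7], "grip": 0.085}, {"translation": [0, 0, 0], "rot": [0, 0, -7], "grip": 0.085}, {"translation": [0, 0, 0], "rot": [0, 0, -7], "grip": 0.085}])

```text
t: 0.93
eef_pos: [0.2204, -0.6377, 0.3077]
tool_rot: [-0.001, 1.0, -0.005, -0.0]
contact_force: [0.5, 0.0, -0.1]
gripper_width: 0.996
```

>>> send_rows(commands=[{"translation": [0.0156, -0.0336, 0], "rot": [0, 0, 0], "grip": 0.085}, {"translation": [0.0156, -0.0336, 0], "rot": [0, 0, 0], "grip": 0.085}, {"translation": [0.0156, -0.0336, 0], "rot": [0, 0, 0], "grip": 0.085}, {"translation": [0.0156, -0.0336, 0], "rot": [0, 0, 0], "grip": 0.085}, {"translation": [0.0156, -0.0336, 0], "rot": [0, 0, 0], "grip": 0.085}])

```text
t: 1.35
eef_pos: [0.3015, -0.4694, 0.3079]
tool_rot: [-0.0, 1.0, -0.008, -0.0]
contact_force: [0.6, -0.5, 0.8]
gripper_width: 0.995
```

>>> send_rows(commands=[{"translation": [0.0156, -0.0336, 0], "rot": [0, 0, 0], "grip": 0.085}, {"translation": [0.0156, -0.0336, 0], "rot": [0, 0, 0], "grip": 0.085}, {"translation": [0.0156, -0.0336, 0], "rot": [0, 0, 0], "grip": 0.085}, {"translation": [0.0156, -0.0336, 0], "rot": [0, 0, 0], "grip": 0.085}, {"translation": [0.0156, -0.0336, 0], "rot": [0, 0, 0], "grip": 0.085}])

```text
t: 1.77
eef_pos: [0.3821, -0.3027, 0.3081]
tool_rot: [0.0, 1.0, -0.008, -0.0]
contact_force: [0.8, 0.1, -0.3]
gripper_width: 0.996
```

>>> send_rows(commands=[{"translation": [0.0156, -0.0336, 0], "rot": [0, 0, 0], "grip": 0.085}, {"translation": [0.0156, -0.0336, 0], "rot": [0, 0, 0], "grip": 0.085}, {"translation": [0.0156, -0.0336, 0], "rot": [0, 0, 0], "grip": 0.085}, {"translation": [0.0156, -0.0336, 0], "rot": [0, 0, 0], "grip": 0.085}, {"translation": [0.0156, -0.0336, 0], "rot": [0, 0, 0], "grip": 0.085}])

```text
t: 2.18
eef_pos: [0.4628, -0.1362, 0.3082]
tool_rot: [0.0, 1.0, -0.008, -0.0]
contact_force: [0.7, 0.3, -0.6]
gripper_width: 0.994
```

>>> send_rows(commands=[{"translation": [0.0156, -0.0336, 0], "rot": [0, 0, 0], "grip": 0.085}, {"translation": [0.0156, -0.0336, 0], "rot": [0, 0, 0], "grip": 0.085}, {"translation": [0.0156, -0.0336, 0], "rot": [0, 0, 0], "grip": 0.085}, {"translation": [0.0156, -0.0336, 0], "rot": [0, 0, 0], "grip": 0.085}, {"translation": [0.0156, -0.0336, 0], "rot": [0, 0, 0], "grip": 0.085}])

```text
t: 2.6
eef_pos: [0.5437, 0.0304, 0.308]
tool_rot: [0.0, 1.0, -0.008, -0.0]
contact_force: [1.1, -0.4, 0.3]
gripper_width: 0.997
```

>>> send_rows(commands=[{"translation": [0.0156, -0.0336, 0], "rot": [0, 0, 0], "grip": 0.085}, {"translation": [0.0156, -0.0336, 0], "rot": [0, 0, 0], "grip": 0.085}, {"translation": [0.0156, -0.0336, 0], "rot": [0, 0, 0], "grip": 0.085}, {"translation": [0.0156, -0.0336, 0], "rot": [0, 0, 0], "grip": 0.085}, {"translation": [0.0156, -0.0336, 0], "rot": [0, 0, 0], "grip": 0.085}])

```text
t: 3.02
eef_pos: [0.6246, 0.1969, 0.3076]
tool_rot: [0.0, 1.0, -0.008, -0.0]
contact_force: [0.3, 0.3, -0.2]
gripper_width: 0.998
```

>>> send_rows(commands=[{"translation": [-0.0129, -0.005, 0], "rot": [0, 0, -0.9], "grip": 0.085}, {"translation": [0, 0, 0.04], "rot": [0, 0, 0], "grip": 0.085}, {"translation": [0, 0, 0.04], "rot": [0, 0, 0], "grip": 0.085}, {"translation": [0, 0, 0.04], "rot": [0, 0, 0], "grip": 0.085}, {"translation": [0, 0, 0.04], "rot": [0, 0, 0], "grip": 0.085}])

```text
t: 3.43
eef_pos: [0.611, 0.2005, 0.1464]
tool_rot: [0.0, 1.0, -0.0, 0.0]
contact_force: [-0.2, -1.1, -0.1]
gripper_width: 0.996
```

>>> send_rows(commands=[{"translation": [0, 0, 0.03], "rot": [0, 0, 0], "grip": 0.085}, {"translation": [0, 0, 0.02], "rot": [0, 0, 0], "grip": 0.085}, {"translation": [0, 0, 0], "rot": [0, 0, 0], "grip": 0.085}, {"translation": [0, 0, 0], "rot": [0, 0, 0], "grip": 0.085}, {"translation": [0, 0, 0], "rot": [0, 0, 0], "grip": 0.085}])

```text
t: 3.85
eef_pos: [0.6122, 0.2014, 0.0998]
tool_rot: [-0.0, 1.0, -0.0, 0.001]
contact_force: [0.8, -0.4, 0.1]
gripper_width: 0.992
```

```bash
cat > shot.py <<'E'
import sys;sys.path.insert(0,".")
from station import *
from h import *
def shots(tag,x,y,z,r=60):
    ims=[]
    for n in("top","side"):
        c=read_camera(n); np.savez(f"{n}{tag}.npz",**c)
        u,v=map(int,proj(c,[x,y,z])); u=min(max(u,r),640-r); v=min(max(v,r),480-r)
        im=cv2.convertScaleAbs(c["pixels"][v-r:v+r,u-r:u+r,::-1],alpha=1.7)
        ims.append(cv2.resize(im,(390,390),interpolation=cv2.INTER_CUBIC)); print(n,"crop origin",u-r,v-r,"scale",390/(2*r))
    cv2.imwrite(f"pics/{tag}.png",np.hstack(ims)); o=get_obs(); print(o["t"],o["eef_pos"].round(4),o["tool_rot"].round(4),o["contact_force"].round(1),o["gripper_width"])
shots(sys.argv[1],*map(float,sys.argv[2:5]),*(int(a) for a in sys.argv[5:6]))
E
python3 shot.py a1 .612 .202 .06
```

```text
top crop origin 172 139 scale 3.25
side crop origin 196 235 scale 3.25
3.95 [0.6126 0.2014 0.1005] [-6.0e-04  1.0e+00 -4.0e-04  1.6e-03] [ 1.5 -0.4 -0.8] 0.9977037851427683
```

View pics/a1.png

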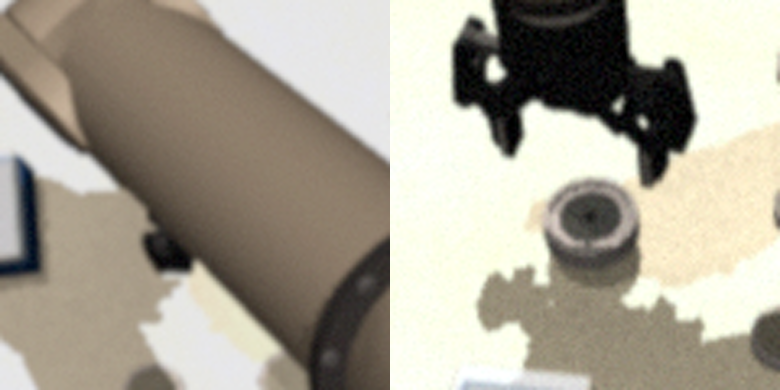

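In the side view the open fingers straddle the base (about (378,300) in the full image). The arm hides it from above. I'll descend and grip.

>>> send_rows(commands=[{"translation": [0, 0, 0.025], "rot": [0, 0, 0], "grip": 0.085}, {"translation": [0, 0, 0.025], "rot": [0, 0, 0], "grip": 0.085}, {"translation": [0, 0, 0.016], "rot": [0, 0, 0], "grip": 0.085}, {"translation": [0, 0, 0], "rot": [0, 0, 0], "grip": 0.085}, {"translation": [0, 0, 0], "rot": [0, 0, 0], "grip": 0.085}])

```text
t: 4.37
eef_pos: [0.6114, 0.2008, 0.0326]
tool_rot: [0.0, 1.0, -0.0, -0.0]
contact_force: [-0.5, 0.4, 1.6]
gripper_width: 0.994
```

>>> send_rows(commands=[{"translation": [0, 0, 0], "rot": [0, 0, 0], "grip": 0.055}, {"translation": [0, 0, 0], "rot": [0, 0, 0], "grip": 0.055}, {"translation": [0, 0, 0], "rot": [0, 0, 0], "grip": 0.055}, {"translation": [0, 0, 0], "rot": [0, 0, 0], "grip": 0.055}, {"translation": [0, 0, 0], "rot": [0, 0, 0], "grip": 0.055}], force=50)

```text
t: 4.78
eef_pos: [0.6127, 0.2014, 0.0346]
tool_rot: [-0.001, 1.0, -0.0, 0.002]
contact_force: [0.1, -0.2, 4.8]
gripper_width: 0.708
```

>>> send_rows(commands=[{"translation": [0, 0, 0], "rot": [0, 0, 0], "grip": 0.055}, {"translation": [0, 0, 0], "rot": [0, 0, 0], "grip": 0.055}, {"translation": [0, 0, 0], "rot": [0, 0, 0], "grip": 0.055}, {"translation": [0, 0, 0], "rot": [0, 0, 0], "grip": 0.055}, {"translation": [0, 0, 0], "rot": [0, 0, 0], "grip": 0.055}])

```text
t: 5.2
eef_pos: [0.6127, 0.2015, 0.0346]
tool_rot: [-0.001, 1.0, -0.0, 0.002]
contact_force: [0.6, -0.6, 4.7]
gripper_width: 0.707
```

>>> send_rows(commands=[{"translation": [0, 0, -0.015], "rot": [0, 0, 0], "grip": 0.055}, {"translation": [0, 0, -0.03], "rot": [0, 0, 0], "grip": 0.055}, {"translation": [0, 0, -0.04], "rot": [0, 0, 0], "grip": 0.055}, {"translation": [0, 0, -0.04], "rot": [0, 0, 0], "grip": 0.055}, {"translation": [0, 0, -0.04], "rot": [0, 0, 0], "grip": 0.055}])

```text
t: 5.62
eef_pos: [0.6107, 0.2007, 0.2002]
tool_rot: [-0.0, 1.0, -0.0, -0.0]
contact_force: [1.6, -0.5, -3.2]
gripper_width: 0.705
```

>>> send_rows(commands=[{"translation": [0, 0, -0.04], "rot": [0, 0, 0], "grip": 0.055}, {"translation": [0, 0.03, -0.02], "rot": [0, 0, 0], "grip": 0.055}, {"translation": [0, 0.03, 0], "rot": [0, 0, 0], "grip": 0.055}, {"translation": [0, 0.03, 0], "rot": [0, 0, 0], "grip": 0.055}, {"translation": [0, 0.03, 0], "rot": [0, 0, 0], "grip": 0.055}])

```text
t: 6.03
eef_pos: [0.6108, 0.0797, 0.2593]
tool_rot: [0.0, 1.0, 0.0, 0.001]
contact_force: [1.0, -0.3, -3.4]
gripper_width: 0.709
```

>>> send_rows(commands=[{"translation": [0, 0.03, 0], "rot": [0, 0, 0], "grip": 0.055}, {"translation": [0, 0.03, 0], "rot": [0, 0, 0], "grip": 0.055}, {"translation": [0, 0.03, 0], "rot": [0, 0, 0], "grip": 0.055}, {"translation": [0, 0.03, 0], "rot": [0, 0, 0], "grip": 0.055}, {"translation": [0, 0.03, 0], "rot": [0, 0, 0], "grip": 0.055}])

```text
t: 6.45
eef_pos: [0.6105, -0.0705, 0.2587]
tool_rot: [0.0, 1.0, -0.0, 0.0]
contact_force: [0.3, 0.7, -3.0]
gripper_width: 0.707
```

>>> send_rows(commands=[{"translation": [0, 0.03, 0], "rot": [0, 0, 0], "grip": 0.055}, {"translation": [0, 0.03, 0], "rot": [0, 0, 0], "grip": 0.055}, {"translation": [0, 0.03, 0], "rot": [0, 0, 0], "grip": 0.055}, {"translation": [0, 0.03, 0], "rot": [0, 0, 0], "grip": 0.055}, {"translation": [0, 0.01, 0], "rot": [0, 0, 0], "grip": 0.055}])

```text
t: 6.87
eef_pos: [0.6098, -0.2057, 0.2581]
tool_rot: [0.002, 1.0, -0.003, -0.0]
contact_force: [0.4, -1.6, -3.1]
gripper_width: 0.706
```

```bash
python3 shot.py a2 .612 -.18 .2 70
```

```text
top crop origin 332 118 scale 2.7857142857142856
side crop origin 236 62 scale 2.7857142857142856
6.9667 [ 0.6102 -0.2028  0.2579] [ 7.0e-04  1.0e+00 -2.9e-03 -1.0e-04] [ 0.5  0.4 -3. ] 0.7106135780388994
```

View pics/a2.png

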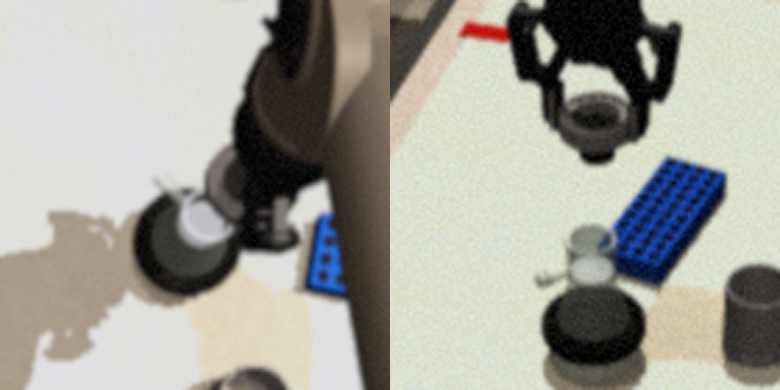

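The side view shows the base held level, with the stopper down, above the flask neck at (449,155). I'll measure the offset from collar to neck in this same view.

```bash
cat > col.py <<'E'
import sys
from h import *
from scipy.optimize import least_squares
def circ(tag,cam,x,y,R,z0,z1,r,fixr=True):
    P=cloud(load(cam+tag)); m=(np.hypot(P[...,0]-x,P[...,1]-y)<R)&(P[...,2]>z0)&(P[...,2]<z1); Q=P[m]
    if len(Q)<8: print(cam,"few",len(Q)); return
    h=cv2.convexHull(Q[:,:2].astype(np.float32)).reshape(-1,2)
    s=least_squares(lambda p:np.hypot(*(h-p[:2]).T)-p[2],[*Q[:,:2].mean(0),r],loss="soft_l1",f_scale=.001)
    print(cam,len(Q),"circ",s.x.round(4),"bbox",Q.min(0).round(4),Q.max(0).round(4),"z90",np.percentile(Q[:,2],[10,50,90]).round(4))
E
python3 - <<'E'
from col import *
circ("a2","side",.610,-.203,.036,.262,.275,.031)
circ("a2","side",.610,-.203,.033,.225,.275,.031)
circ("a2","side",.615,-.199,.03,.13,.16,.0235)
c=load("sidea2"); hsv=cv2.cvtColor(c["pixels"],cv2.COLOR_RGB2HSV)
P=cloud(c)
for v in range(85,125,4): print(v,[(u,P[v,u].round(3).tolist()) for u in range(436,472,12)])
E
```

```text
side 280 circ [ 0.609  -0.2032  0.033 ] bbox [ 0.575  -0.2352  0.262 ] [ 0.6449 -0.1702  0.2746] z90 [0.2623 0.2636 0.2668]
side 549 circ [ 0.6099 -0.2032  0.0318] bbox [ 0.5782 -0.2352  0.2251] [ 0.6421 -0.171   0.274 ] z90 [0.2476 0.2617 0.2652]
side 155 circ [ 0.6153 -0.1997  0.0235] bbox [ 0.5919 -0.2234  0.13  ] [ 0.6379 -0.1751  0.1427] z90 [0.1311 0.1372 0.1408]
85 [(436, [0.363, -0.762, 0.004]), (448, [0.327, -0.774, 0.002]), (460, [0.29, -0.786, 0.001])]
89 [(436, [0.36, -0.742, 0.003]), (448, [0.324, -0.751, 0.003]), (460, [0.288, -0.758, 0.004])]
93 [(436, [0.357, -0.727, -0.002]), (448, [0.321, -0.736, -0.001]), (460, [0.285, -0.735, 0.005])]
97 [(436, [0.354, -0.694, 0.006]), (448, [0.319, -0.714, -0.001]), (460, [0.283, -0.723, -0.001])]
101 [(436, [0.351, -0.678, 0.002]), (448, [0.316, -0.694, -0.002]), (460, [0.281, -0.7, -0.0])]
105 [(436, [0.348, -0.654, 0.004]), (448, [0.313, -0.67, -0.0]), (460, [0.278, -0.679, -0.0])]
109 [(436, [0.346, -0.642, -0.002]), (448, [0.311, -0.651, -0.001]), (460, [0.276, -0.651, 0.005])]
113 [(436, [0.343, -0.62, -0.0]), (448, [0.308, -0.628, 0.0]), (460, [0.274, -0.635, 0.001])]
117 [(436, [0.34, -0.601, -0.001]), (448, [0.306, -0.608, 0.0]), (460, [0.272, -0.616, 0.001])]
121 [(436, [0.337, -0.579, 0.0]), (448, [0.304, -0.589, -0.0]), (460, [0.27, -0.599, -0.001])]
```

>>> send_rows(commands=[{"translation": [0.0052, -0.0033, 0], "rot": [0, 0, 0], "grip": 0.055}, {"translation": [0, 0, 0.03], "rot": [0, 0, 0], "grip": 0.055}, {"translation": [0, 0, 0.03], "rot": [0, 0, 0], "grip": 0.055}, {"translation": [0, 0, 0.01], "rot": [0, 0, 0], "grip": 0.055}, {"translation": [0, 0, 0], "rot": [0, 0, 0], "grip": 0.055}])

```text
t: 7.38
eef_pos: [0.6147, -0.1934, 0.1847]
tool_rot: [-0.001, 1.0, 0.001, -0.003]
contact_force: [-0.4, -0.1, -3.4]
gripper_width: 0.704
```

>>> send_rows(commands=[{"translation": [0, 0, 0], "rot": [0, 0, 0], "grip": 0.055}, {"translation": [0, 0, 0], "rot": [0, 0, 0], "grip": 0.055}, {"translation": [0, 0, 0], "rot": [0, 0, 0], "grip": 0.055}, {"translation": [0, 0, 0], "rot": [0, 0, 0], "grip": 0.055}, {"translation": [0, 0, 0], "rot": [0, 0, 0], "grip": 0.055}])

```text
t: 7.8
eef_pos: [0.6168, -0.196, 0.1885]
tool_rot: [0.0, 1.0, -0.0, 0.001]
contact_force: [0.1, 0.7, -3.7]
gripper_width: 0.708
```

```bash
python3 shot.py a3 .615 -.2 .17 50;python3 - <<'E'
from col import *
circ("a3","side",.615,-.2,.036,.19,.206,.031)
circ("a3","side",.615,-.2,.033,.155,.206,.031)
E
```

```text
top crop origin 359 141 scale 3.9
side crop origin 257 87 scale 3.9
7.9 [ 0.6165 -0.1961  0.1879] [ 2.e-04  1.e+00 -4.e-04  4.e-04] [-0.5  0.4 -3.2] 0.7081257575102177
side 333 circ [ 0.6163 -0.196   0.0321] bbox [ 0.5801 -0.2284  0.1901] [ 0.6489 -0.1642  0.206 ] z90 [0.191  0.1933 0.1963]
side 390 circ [ 0.6154 -0.1979  0.031 ] bbox [ 0.5851 -0.2284  0.1553] [ 0.6472 -0.1672  0.206 ] z90 [0.1791 0.1923 0.1955]
```

View pics/a3.png

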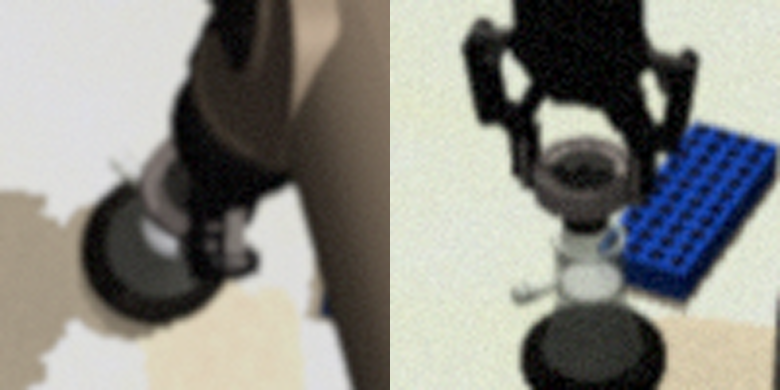

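>>> send_rows(commands=[{"translation": [-0.0013, 0.0036, 0], "rot": [0, 0, 0], "grip": 0.055}, {"translation": [0, 0, 0], "rot": [0, 0, 0], "grip": 0.055}, {"translation": [0, 0, 0.005], "rot": [0, 0, 0], "grip": 0.055}, {"translation": [0, 0, 0.005], "rot": [0, 0, 0], "grip": 0.055}, {"translation": [0, 0, 0.003], "rot": [0, 0, 0], "grip": 0.055}])

```text
t: 8.32
eef_pos: [0.6145, -0.1995, 0.1732]
tool_rot: [-0.0, 1.0, -0.0, -0.001]
contact_force: [-0.5, 0.5, -3.1]
gripper_width: 0.708
```

>>> send_rows(commands=[{"translation": [0, 0, 0.004], "rot": [0, 0, 0], "grip": 0.055}, {"translation": [0, 0, 0.004], "rot": [0, 0, 0], "grip": 0.055}, {"translation": [0, 0, 0.004], "rot": [0, 0, 0], "grip": 0.055}, {"translation": [0, 0, 0.002], "rot": [0, 0, 0], "grip": 0.055}, {"translation": [0, 0, 0], "rot": [0, 0, 0], "grip": 0.055}])

```text
t: 8.73
eef_pos: [0.6147, -0.1995, 0.1596]
tool_rot: [-0.0, 1.0, -0.0, -0.001]
contact_force: [-0.1, -0.4, -2.6]
gripper_width: 0.712
```

Going in freely, about 9 mm still to go.

>>> send_rows(commands=[{"translation": [0, 0, 0.003], "rot": [0, 0, 0], "grip": 0.055}, {"translation": [0, 0, 0.003], "rot": [0, 0, 0], "grip": 0.055}, {"translation": [0, 0, 0.001], "rot": [0, 0, 0], "grip": 0.055}, {"translation": [0, 0, 0], "rot": [0, 0, 0], "grip": 0.055}, {"translation": [0, 0, 0], "rot": [0, 0, 0], "grip": 0.055}])

```text
t: 9.15
eef_pos: [0.615, -0.1995, 0.1533]
tool_rot: [-0.0, 1.0, -0.0, 0.0]
contact_force: [0.6, 0.1, -2.5]
gripper_width: 0.704
```

>>> send_rows(commands=[{"translation": [0, 0, 0.001], "rot": [0, 0, 0], "grip": 0.055}, {"translation": [0, 0, 0.001], "rot": [0, 0, 0], "grip": 0.055}, {"translation": [0, 0, 0], "rot": [0, 0, 0], "grip": 0.055}, {"translation": [0, 0, 0], "rot": [0, 0, 0], "grip": 0.055}, {"translation": [0, 0, 0], "rot": [0, 0, 0], "grip": 0.055}])

```text
t: 9.57
eef_pos: [0.615, -0.1995, 0.1514]
tool_rot: [-0.0, 1.0, -0.0, 0.0]
contact_force: [-0.2, -0.1, -2.3]
gripper_width: 0.711
```

>>> send_rows(commands=[{"translation": [0, 0, 0.001], "rot": [0, 0, 0], "grip": 0.055}, {"translation": [0, 0, 0], "rot": [0, 0, 0], "grip": 0.055}, {"translation": [0, 0, 0.001], "rot": [0, 0, 0], "grip": 0.055}, {"translation": [0, 0, 0], "rot": [0, 0, 0], "grip": 0.055}, {"translation": [0, 0, 0], "rot": [0, 0, 0], "grip": 0.055}])

```text
t: 9.98
eef_pos: [0.6153, -0.1995, 0.1506]
tool_rot: [0.0, 1.0, -0.0, 0.0]
contact_force: [-4.2, 0.5, 6.2]
gripper_width: 0.711
```

The base made contact at the expected height (TCP z 0.1506), so I'll release it.

>>> send_rows(commands=[{"translation": [0, 0, 0], "rot": [0, 0, 0], "grip": 0.068}, {"translation": [0, 0, 0], "rot": [0, 0, 0], "grip": 0.075}, {"translation": [0, 0, 0], "rot": [0, 0, 0], "grip": 0.08}, {"translation": [0, 0, 0], "rot": [0, 0, 0], "grip": 0.085}, {"translation": [0, 0, 0], "rot": [0, 0, 0], "grip": 0.085}])

```text
t: 10.4
eef_pos: [0.6151, -0.1995, 0.1492]
tool_rot: [-0.0, 1.0, -0.0, 0.0]
contact_force: [-0.1, -0.3, 0.2]
gripper_width: 0.997
```

>>> send_rows(commands=[{"translation": [0, 0, -0.01], "rot": [0, 0, 0], "grip": 0.085}, {"translation": [0, 0, -0.02], "rot": [0, 0, 0], "grip": 0.085}, {"translation": [0, 0, -0.03], "rot": [0, 0, 0], "grip": 0.085}, {"translation": [0, -0.02, -0.03], "rot": [0, 0, 0], "grip": 0.085}, {"translation": [-0.01, -0.037, 0], "rot": [0, 0, 0], "grip": 0.085}])

```text
t: 10.82
eef_pos: [0.6093, -0.1472, 0.246]
tool_rot: [0.002, 1.0, -0.004, 0.005]
contact_force: [1.1, 0.3, 1.1]
gripper_width: 0.998
```

>>> send_rows(commands=[{"translation": [-0.012, -0.037, 0], "rot": [0, 0, 0], "grip": 0.085}, {"translation": [-0.012, -0.037, 0], "rot": [0, 0, 0], "grip": 0.085}, {"translation": [-0.012, -0.037, 0], "rot": [0, 0, 0], "grip": 0.085}, {"translation": [-0.012, -0.037, 0], "rot": [0, 0, 0], "grip": 0.085}, {"translation": [-0.012, -0.037, 0], "rot": [0, 0, 0], "grip": 0.085}])

```text
t: 11.23
eef_pos: [0.5445, 0.0442, 0.2403]
tool_rot: [0.0, 1.0, -0.0, 0.001]
contact_force: [0.9, 0.7, 0.4]
gripper_width: 0.996
```

```bash
python3 shot.py a4 .615 -.2 .15 50;python3 - <<'E'
from col import *
for c in("top","side"):
    circ("a4",c,.615,-.2,.036,.152,.17,.031);circ("a4",c,.471,.237,.035,.008,.015,.0235)
E
```

```text
top crop origin 357 143 scale 3.9
side crop origin 257 93 scale 3.9
11.3333 [0.5431 0.0505 0.241 ] [-1.4e-03  1.0e+00  5.3e-03  7.0e-04] [ 0.1 -0.1  0.7] 0.9987713223873146
top 599 circ [ 0.6146 -0.1988  0.0307] bbox [ 0.5839 -0.2292  0.1521] [ 0.6448 -0.1679  0.1625] z90 [0.154  0.1566 0.1594]
top 224 circ [0.471  0.2358 0.023 ] bbox [0.4488 0.213  0.008 ] [0.4938 0.259  0.015 ] z90 [0.0085 0.0106 0.0134]
side few 0
side 278 circ [0.4707 0.2373 0.023 ] bbox [0.4479 0.214  0.008 ] [0.4934 0.2606 0.0148] z90 [0.0084 0.0103 0.0123]
```

View pics/a4.png

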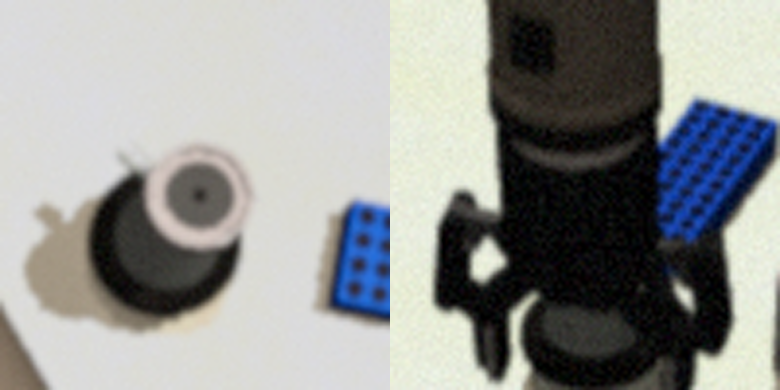

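The top view shows the base level on the flask, with the collar centre at (408,192) and its top at z≈0.158, so it is home. Next I go to the disc.

>>> send_rows(commands=[{"translation": [-0.012, -0.031, 0], "rot": [0, 0, 0], "grip": 0.065}, {"translation": [-0.012, -0.031, 0], "rot": [0, 0, 0], "grip": 0.065}, {"translation": [-0.012, -0.031, 0], "rot": [0, 0, 0], "grip": 0.065}, {"translation": [-0.012, -0.031, 0], "rot": [0, 0, 0], "grip": 0.065}, {"translation": [-0.012, -0.031, 0.01], "rot": [0, 0, 0], "grip": 0.065}])

```text
t: 11.75
eef_pos: [0.4859, 0.1993, 0.2316]
tool_rot: [-0.001, 1.0, -0.001, 0.002]
contact_force: [1.1, 0.6, 0.3]
gripper_width: 0.763
```

>>> send_rows(commands=[{"translation": [-0.012, -0.031, 0.03], "rot": [0, 0, 0], "grip": 0.065}, {"translation": [0, 0, 0.04], "rot": [0, 0, 0], "grip": 0.065}, {"translation": [0, 0, 0.04], "rot": [0, 0, 0], "grip": 0.065}, {"translation": [0, 0, 0.03], "rot": [0, 0, 0], "grip": 0.065}, {"translation": [0, 0, 0.02], "rot": [0, 0, 0], "grip": 0.065}])

```text
t: 12.17
eef_pos: [0.4731, 0.2255, 0.0688]
tool_rot: [0.001, 1.0, -0.0, -0.001]
contact_force: [-0.5, 0.1, 0.1]
gripper_width: 0.756
```

>>> send_rows(commands=[{"translation": [0, 0, 0], "rot": [0, 0, 0], "grip": 0.065}, {"translation": [0, 0, 0], "rot": [0, 0, 0], "grip": 0.065}, {"translation": [0, 0, 0], "rot": [0, 0, 0], "grip": 0.065}, {"translation": [0, 0, 0], "rot": [0, 0, 0], "grip": 0.065}, {"translation": [0, 0, 0], "rot": [0, 0, 0], "grip": 0.065}])

```text
t: 12.58
eef_pos: [0.4753, 0.2268, 0.0731]
tool_rot: [-0.001, 1.0, -0.001, 0.001]
contact_force: [-0.8, -0.7, -1.0]
gripper_width: 0.757
```

```bash
python3 shot.py b1 .471 .237 .05 50
```

```text
top crop origin 165 208 scale 3.9
side crop origin 267 276 scale 3.9
12.6833 [0.4749 0.2265 0.0726] [-3.e-04  1.e+00 -5.e-04  1.e-03] [-0.6 -0.4  0.1] 0.7596810462473321
```

View pics/b1.png

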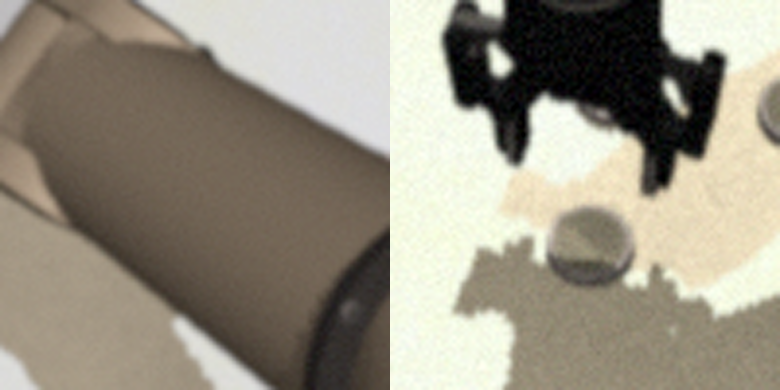

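The side view shows the disc at (318,338) between the fingers, which need about 10 mm more y. I'll correct and descend.

>>> send_rows(commands=[{"translation": [-0.0038, -0.0101, 0], "rot": [0, 0, 0], "grip": 0.065}, {"translation": [0, 0, 0.02], "rot": [0, 0, 0], "grip": 0.065}, {"translation": [0, 0, 0.02], "rot": [0, 0, 0], "grip": 0.065}, {"translation": [0, 0, 0], "rot": [0, 0, 0], "grip": 0.065}, {"translation": [0, 0, 0], "rot": [0, 0, 0], "grip": 0.065}])

```text
t: 13.1
eef_pos: [0.4694, 0.2369, 0.0311]
tool_rot: [0.0, 1.0, 0.0, -0.001]
contact_force: [-0.1, 0.3, 1.1]
gripper_width: 0.76
```

>>> send_rows(commands=[{"translation": [0, 0, 0], "rot": [0, 0, 0], "grip": 0.052}, {"translation": [0, 0, 0], "rot": [0, 0, 0], "grip": 0.052}, {"translation": [0, 0, 0], "rot": [0, 0, 0], "grip": 0.052}, {"translation": [0, 0, 0], "rot": [0, 0, 0], "grip": 0.052}, {"translation": [0, 0, 0], "rot": [0, 0, 0], "grip": 0.052}])

```text
t: 13.52
eef_pos: [0.4706, 0.2366, 0.0319]
tool_rot: [-0.0, 1.0, -0.0, 0.0]
contact_force: [-0.2, 0.1, -0.3]
gripper_width: 0.61
```

```bash
python3 shot.py b2 .471 .237 .02 30; python3 - <<'E'
from h import *
c=load("sideb2");P=cloud(c);px=c["pixels"].max(-1)
m=(px<60)&(abs(P[...,1]-.237)<.02)&(abs(P[...,0]-.471)<.06)&(P[...,2]>.0)&(P[...,2]<.06)
for s in(-1,1):
    mm=m&((P[...,0]-.471)*s>.018); v,u=np.where(mm); Q=P[mm]
    i=np.argsort(Q[:,2])[:8]; print(s,[(u[j],v[j],Q[j].round(4).tolist()) for j in i])
E
```

```text
top crop origin 187 229 scale 6.5
side crop origin 287 305 scale 6.5
13.6167 [0.4705 0.2365 0.0316] [-0.e+00  1.e+00 -4.e-04  2.e-04] [-0.2  0.2  0.3] 0.6152389294669821
-1 [(np.int64(330), np.int64(349), [0.441, 0.2503, 0.0008]), (np.int64(334), np.int64(347), [0.4341, 0.2442, 0.0018]), (np.int64(325), np.int64(349), [0.4506, 0.2541, 0.0026]), (np.int64(335), np.int64(347), [0.432, 0.2442, 0.0027]), (np.int64(326), np.int64(346), [0.4501, 0.2481, 0.0049]), (np.int64(326), np.int64(345), [0.4506, 0.2459, 0.0052]), (np.int64(327), np.int64(344), [0.4492, 0.2435, 0.0059]), (np.int64(326), np.int64(344), [0.451, 0.2444, 0.0065])]
1 [(np.int64(307), np.int64(340), [0.4912, 0.2455, 0.0068]), (np.int64(308), np.int64(339), [0.4899, 0.2427, 0.007]), (np.int64(307), np.int64(341), [0.4902, 0.2488, 0.0085]), (np.int64(306), np.int64(329), [0.4964, 0.2331, 0.0273]), (np.int64(304), np.int64(335), [0.4961, 0.2486, 0.0281]), (np.int64(305), np.int64(332), [0.4959, 0.2419, 0.0292]), (np.int64(305), np.int64(331), [0.4966, 0.2396, 0.0292]), (np.int64(300), np.int64(331), [0.5063, 0.2425, 0.0297])]
```

View pics/b2.png

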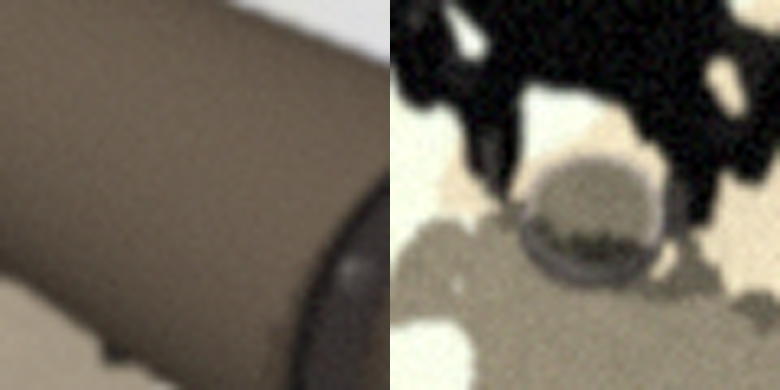

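```bash
python3 - <<'E'
from h import *
c=load("sideb2");P=cloud(c)
for u,v in((303.5,336),(304,337),(334.5,340),(334,341)):
    o,d=ray(c,u,v)
    for y in(.2365,.2475): s=(y-o[1])/d[1]; print(u,v,y,(o+s*d).round(4))
print(P[330:345:1,303].round(3)[:, :3].tolist()); print(P[333:346,334].round(3).tolist())
E
```

```text
303.5 336 0.2365 [0.5015 0.2365 0.0044]
303.5 336 0.2475 [0.4976 0.2475 0.0222]
304 337 0.2365 [0.5005 0.2365 0.001 ]
304 337 0.2475 [0.4967 0.2475 0.0189]
334.5 340 0.2365 [0.4352 0.2365 0.0159]
334.5 340 0.2475 [0.4325 0.2475 0.0335]
334 341 0.2365 [0.4362 0.2365 0.0118]
334 341 0.2475 [0.4335 0.2475 0.0295]
[[0.498, 0.249, 0.046], [0.498, 0.248, 0.041], [0.498, 0.247, 0.036], [0.499, 0.246, 0.031], [0.498, 0.248, 0.03], [0.499, 0.246, 0.023], [0.499, 0.246, 0.019], [0.503, 0.237, 0.0], [0.502, 0.239, 0.001], [0.502, 0.239, -0.003], [0.5, 0.245, 0.002], [0.499, 0.247, 0.002], [0.499, 0.249, 0.001], [0.499, 0.25, -0.001], [0.497, 0.255, 0.003]]
[[0.433, 0.249, 0.06], [0.435, 0.244, 0.05], [0.435, 0.242, 0.042], [0.434, 0.245, 0.043], [0.434, 0.244, 0.039], [0.435, 0.242, 0.031], [0.435, 0.242, 0.029], [0.435, 0.243, 0.026], [0.438, 0.23, 0.001], [0.437, 0.232, 0.001], [0.437, 0.234, 0.0], [0.437, 0.235, -0.002], [0.436, 0.238, -0.0]]
```

>>> send_rows(commands=[{"translation": [0, 0, 0.006], "rot": [0, 0, 0], "grip": 0.052}, {"translation": [0, 0, 0.004], "rot": [0, 0, 0], "grip": 0.052}, {"translation": [0, 0, 0.003], "rot": [0, 0, 0], "grip": 0.052}, {"translation": [0, 0, 0], "rot": [0, 0, 0], "grip": 0.052}, {"translation": [0, 0, 0], "rot": [0, 0, 0], "grip": 0.052}])

```text
t: 14.03
eef_pos: [0.47, 0.2364, 0.018]
tool_rot: [0.0, 1.0, -0.0, -0.0]
contact_force: [0.2, -0.7, 0.1]
gripper_width: 0.613
```

>>> send_rows(commands=[{"translation": [0, 0, 0.001], "rot": [0, 0, 0], "grip": 0.052}, {"translation": [0, 0, 0.001], "rot": [0, 0, 0], "grip": 0.052}, {"translation": [0, 0, 0], "rot": [0, 0, 0], "grip": 0.052}, {"translation": [0, 0, 0], "rot": [0, 0, 0], "grip": 0.052}, {"translation": [0, 0, 0], "rot": [0, 0, 0], "grip": 0.052}])

```text
t: 14.45
eef_pos: [0.4703, 0.2365, 0.0165]
tool_rot: [-0.0, 1.0, -0.0, 0.0]
contact_force: [0.3, -0.2, 0.4]
gripper_width: 0.608
```

```bash
python3 shot.py b3 .471 .237 .02 30; python3 - <<'E'
from h import *
P=cloud(load("sideb3"))
for u in(302,303,304,305): print(u,P[334:350,u].round(3)[:,1:].tolist())
E
```

```text
top crop origin 187 229 scale 6.5
side crop origin 287 305 scale 6.5
14.55 [0.4704 0.2365 0.0165] [-0.e+00  1.e+00 -3.e-04  1.e-04] [0.8 0.8 0.2] 0.6115032601460426
302 [[0.246, 0.026], [0.247, 0.024], [0.246, 0.019], [0.246, 0.015], [0.248, 0.013], [0.247, 0.009], [0.245, 0.002], [0.246, 0.0], [0.248, -0.001], [0.248, -0.004], [0.254, 0.002], [nan, nan], [0.261, 0.005], [0.261, 0.001], [0.262, -0.0], [0.267, 0.004]]
303 [[0.246, 0.026], [0.248, 0.027], [0.246, 0.019], [0.249, 0.02], [0.247, 0.013], [0.248, 0.012], [0.248, 0.007], [0.245, -0.002], [0.248, 0.0], [0.252, 0.003], [0.254, 0.003], [0.256, 0.001], [0.259, 0.003], [0.259, -0.001], [0.262, 0.001], [0.265, 0.001]]
304 [[0.246, 0.028], [0.247, 0.026], [0.247, 0.022], [0.247, 0.018], [0.247, 0.014], [0.246, 0.008], [0.249, 0.01], [0.244, -0.002], [0.246, -0.002], [0.249, -0.002], [0.253, 0.001], [0.255, 0.002], [0.257, 0.0], [0.259, 0.001], [0.26, -0.001], [0.265, 0.002]]
305 [[0.243, 0.024], [0.241, 0.016], [0.244, 0.017], [0.242, 0.011], [0.242, 0.008], [0.241, 0.001], [0.241, -0.002], [0.245, 0.001], [0.249, 0.003], [0.248, -0.002], [0.253, 0.002], [0.252, -0.003], [0.257, 0.001], [0.258, -0.001], [0.259, -0.003], [0.263, -0.001]]
```

View pics/b3.png

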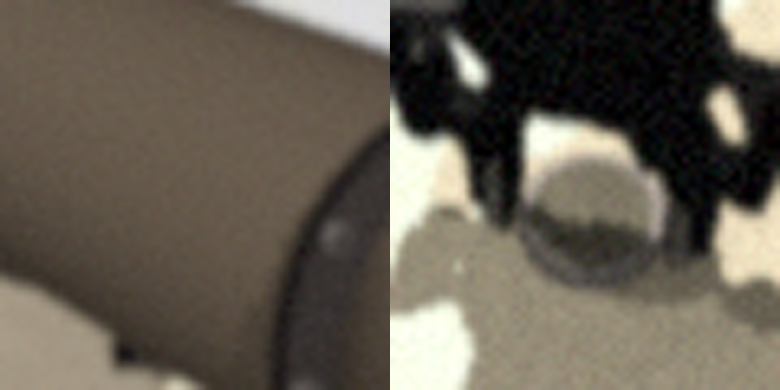

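The tips are about 6.5 mm above the bench, beside the disc. I'll go down 1 mm more and close gently.

>>> send_rows(commands=[{"translation": [0.0004, 0, 0.001], "rot": [0, 0, 0], "grip": 0.052}, {"translation": [0, 0, 0], "rot": [0, 0, 0], "grip": 0.048}, {"translation": [0, 0, 0], "rot": [0, 0, 0], "grip": 0.042}, {"translation": [0, 0, 0], "rot": [0, 0, 0], "grip": 0.042}, {"translation": [0, 0, 0], "rot": [0, 0, 0], "grip": 0.042}], force=30)

```text
t: 14.97
eef_pos: [0.4707, 0.2365, 0.0156]
tool_rot: [0.0, 1.0, -0.0, 0.0]
contact_force: [-0.5, -0.5, 5.1]
gripper_width: 0.52
```

>>> send_rows(commands=[{"translation": [0, 0, 0], "rot": [0, 0, 0], "grip": 0.042}, {"translation": [0, 0, 0], "rot": [0, 0, 0], "grip": 0.042}, {"translation": [0, 0, 0], "rot": [0, 0, 0], "grip": 0.042}, {"translation": [0, 0, -0.005], "rot": [0, 0, 0], "grip": 0.042}, {"translation": [0, 0, -0.01], "rot": [0, 0, 0], "grip": 0.042}])

```text
t: 15.38
eef_pos: [0.4699, 0.2361, 0.0299]
tool_rot: [0.0, 1.0, -0.0, -0.001]
contact_force: [0.4, -0.2, -0.6]
gripper_width: 0.523
```

```bash
python3 shot.py b4 .471 .237 .03 30
```

```text
top crop origin 186 229 scale 6.5
side crop origin 287 302 scale 6.5
15.4833 [0.4715 0.2371 0.0318] [-7.e-04  1.e+00 -3.e-04  1.e-03] [-0.1  0.1 -0.6] 0.5205878156625471
```

View pics/b4.png

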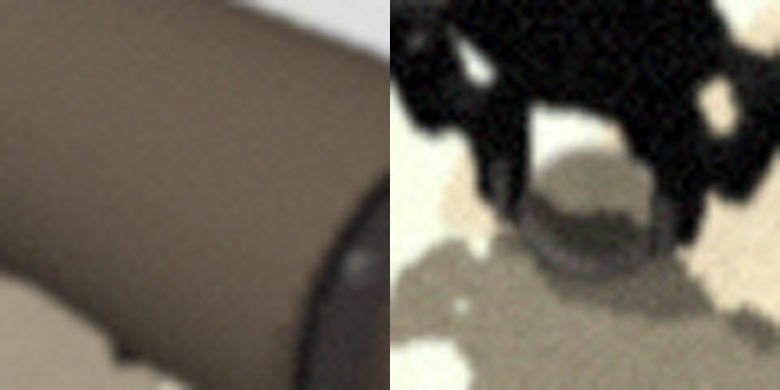

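The side view shows the disc lifted level at (318,334) between the pads. I'll carry it over.

>>> send_rows(commands=[{"translation": [0, 0, -0.03], "rot": [0, 0, 0], "grip": 0.042}, {"translation": [0, 0, -0.04], "rot": [0, 0, 0], "grip": 0.042}, {"translation": [0, 0, -0.04], "rot": [0, 0, 0], "grip": 0.042}, {"translation": [0, 0, -0.04], "rot": [0, 0, 0], "grip": 0.042}, {"translation": [0.0095, 0.029, -0.025], "rot": [0, 0, 0], "grip": 0.042}])

```text
t: 15.9
eef_pos: [0.4791, 0.2144, 0.2103]
tool_rot: [-0.003, 1.0, 0.004, 0.002]
contact_force: [1.4, 0.8, -0.2]
gripper_width: 0.517
```

>>> send_rows(commands=[{"translation": [0.0095, 0.029, -0.015], "rot": [0, 0, 0], "grip": 0.042}, {"translation": [0.0095, 0.029, 0], "rot": [0, 0, 0], "grip": 0.042}, {"translation": [0.0095, 0.029, 0], "rot": [0, 0, 0], "grip": 0.042}, {"translation": [0.0095, 0.029, 0], "rot": [0, 0, 0], "grip": 0.042}, {"translation": [0.0095, 0.029, 0], "rot": [0, 0, 0], "grip": 0.042}])

```text
t: 16.32
eef_pos: [0.5278, 0.0609, 0.2208]
tool_rot: [0.0, 1.0, -0.0, 0.0]
contact_force: [0.4, 1.2, -1.2]
gripper_width: 0.522
```

>>> send_rows(commands=[{"translation": [0.0095, 0.029, 0], "rot": [0, 0, 0], "grip": 0.042}, {"translation": [0.0095, 0.029, 0], "rot": [0, 0, 0], "grip": 0.042}, {"translation": [0.0095, 0.029, 0], "rot": [0, 0, 0], "grip": 0.042}, {"translation": [0.0095, 0.029, 0], "rot": [0, 0, 0], "grip": 0.042}, {"translation": [0.0095, 0.029, 0], "rot": [0, 0, 0], "grip": 0.042}])

```text
t: 16.73
eef_pos: [0.5751, -0.0842, 0.2205]
tool_rot: [0.0, 1.0, -0.0, 0.0]
contact_force: [1.0, 0.0, 0.2]
gripper_width: 0.518
```

>>> send_rows(commands=[{"translation": [0.0095, 0.029, 0], "rot": [0, 0, 0], "grip": 0.042}, {"translation": [0.0095, 0.029, 0], "rot": [0, 0, 0], "grip": 0.042}, {"translation": [0.0095, 0.029, 0], "rot": [0, 0, 0], "grip": 0.042}, {"translation": [0.0095, 0.029, 0], "rot": [0, 0, 0], "grip": 0.042}, {"translation": [0, 0, 0], "rot": [0, 0, 0], "grip": 0.042}])

```text
t: 17.15
eef_pos: [0.6132, -0.2071, 0.2197]
tool_rot: [0.002, 1.0, -0.005, 0.0]
contact_force: [0.5, -0.8, -0.7]
gripper_width: 0.521
```

>>> send_rows(commands=[{"translation": [0, 0, 0], "rot": [0, 0, 0], "grip": 0.042}, {"translation": [0, 0, 0], "rot": [0, 0, 0], "grip": 0.042}, {"translation": [0, 0, 0], "rot": [0, 0, 0], "grip": 0.042}, {"translation": [0, 0, 0], "rot": [0, 0, 0], "grip": 0.042}, {"translation": [0, 0, 0], "rot": [0, 0, 0], "grip": 0.042}])

```text
t: 17.57
eef_pos: [0.6129, -0.1974, 0.2207]
tool_rot: [-0.0, 1.0, 0.001, 0.0]
contact_force: [-0.1, 0.2, -0.9]
gripper_width: 0.519
```

```bash
python3 shot.py b5 .615 -.2 .19 50; python3 - <<'E'
from col import *
o=.24
circ("b5","side",.612,-.196,.0225,.21,.245,.0235)
circ("b5","side",.615,-.199,.036,.15,.165,.031)
E
```

```text
top crop origin 361 139 scale 3.9
side crop origin 257 80 scale 3.9
17.6667 [ 0.613  -0.1979  0.2206] [1.e-04 1.e+00 3.e-04 1.e-04] [ 0.  -0.2 -0.1] 0.5200420500558554
side 169 circ [ 0.6124 -0.1952  0.0214] bbox [ 0.5919 -0.218   0.2106] [ 0.6336 -0.1746  0.2308] z90 [0.2127 0.2145 0.2169]
side 376 circ [ 0.6146 -0.1976  0.0317] bbox [ 0.5835 -0.2312  0.1501] [ 0.6452 -0.1657  0.1622] z90 [0.1521 0.1555 0.1581]
```

View pics/b5.png

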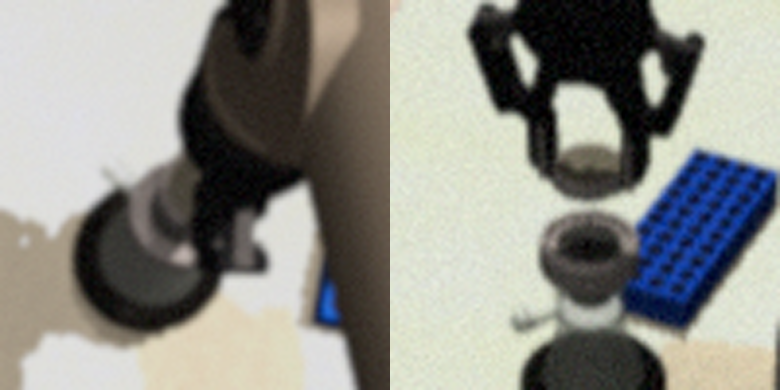

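The side view shows the disc level over the recess (disc near (308,121), base near (308,142)), offset by about 2 mm in x. I'll correct that and lower.

>>> send_rows(commands=[{"translation": [0.0018, 0.0006, 0], "rot": [0, 0, 0], "grip": 0.042}, {"translation": [0, 0, 0.015], "rot": [0, 0, 0], "grip": 0.042}, {"translation": [0, 0, 0.015], "rot": [0, 0, 0], "grip": 0.042}, {"translation": [0, 0, 0.01], "rot": [0, 0, 0], "grip": 0.042}, {"translation": [0, 0, 0], "rot": [0, 0, 0], "grip": 0.042}])

```text
t: 18.08
eef_pos: [0.6133, -0.199, 0.1779]
tool_rot: [-0.0, 1.0, -0.0, -0.002]
contact_force: [0.0, 0.2, -1.1]
gripper_width: 0.518
```

>>> send_rows(commands=[{"translation": [0, 0, 0], "rot": [0, 0, 0], "grip": 0.042}, {"translation": [0, 0, 0], "rot": [0, 0, 0], "grip": 0.042}, {"translation": [0, 0, 0], "rot": [0, 0, 0], "grip": 0.042}, {"translation": [0, 0, 0], "rot": [0, 0, 0], "grip": 0.042}, {"translation": [0, 0, 0], "rot": [0, 0, 0], "grip": 0.042}])

```text
t: 18.5
eef_pos: [0.6151, -0.1993, 0.1811]
tool_rot: [0.0, 1.0, -0.0, 0.0]
contact_force: [1.4, 0.3, -1.0]
gripper_width: 0.52
```

```bash
python3 shot.py b6 .615 -.2 .17 30
```

```text
top crop origin 379 161 scale 6.5
side crop origin 277 107 scale 6.5
18.6 [ 0.6149 -0.1992  0.1808] [ 1.e-04  1.e+00 -3.e-04  3.e-04] [-0.7 -0.8  0.2] 0.5188580173915456
```

View pics/b6.png

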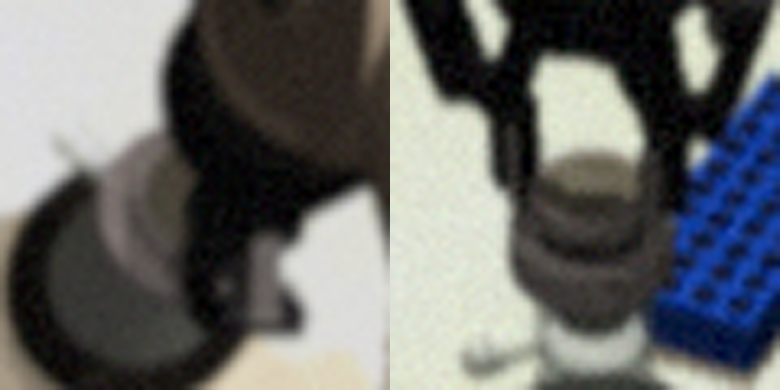

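The disc is centred over the recess (both at crop u≈591). I'll lower the last 10 mm.

>>> send_rows(commands=[{"translation": [0, 0, 0.003], "rot": [0, 0, 0], "grip": 0.042}, {"translation": [0, 0, 0.003], "rot": [0, 0, 0], "grip": 0.042}, {"translation": [0, 0, 0.002], "rot": [0, 0, 0], "grip": 0.042}, {"translation": [0, 0, 0], "rot": [0, 0, 0], "grip": 0.042}, {"translation": [0, 0, 0], "rot": [0, 0, 0], "grip": 0.042}])

```text
t: 19.02
eef_pos: [0.6147, -0.1992, 0.1731]
tool_rot: [0.0, 1.0, -0.0, -0.0]
contact_force: [-2.7, 0.4, 6.3]
gripper_width: 0.518
```

>>> send_rows(commands=[{"translation": [0, 0, 0.001], "rot": [0, 0, 0], "grip": 0.042}, {"translation": [0, 0, 0], "rot": [0, 0, 0], "grip": 0.042}, {"translation": [0, 0, 0.001], "rot": [0, 0, 0], "grip": 0.042}, {"translation": [0, 0, 0], "rot": [0, 0, 0], "grip": 0.042}, {"translation": [0, 0, 0], "rot": [0, 0, 0], "grip": 0.042}])

```text
t: 19.43
eef_pos: [0.6148, -0.1992, 0.1729]
tool_rot: [0.001, 1.0, -0.0, 0.0]
contact_force: [-8.3, 1.6, 17.8]
gripper_width: 0.522
```

Contact came 2 mm early, at the height of the collar top. I'll back off and look.

>>> send_rows(commands=[{"translation": [0, 0, -0.003], "rot": [0, 0, 0], "grip": 0.042}, {"translation": [0, 0, 0], "rot": [0, 0, 0], "grip": 0.042}, {"translation": [0, 0, 0], "rot": [0, 0, 0], "grip": 0.042}, {"translation": [0, 0, 0], "rot": [0, 0, 0], "grip": 0.042}, {"translation": [0, 0, 0], "rot": [0, 0, 0], "grip": 0.042}])

```text
t: 19.85
eef_pos: [0.6147, -0.1992, 0.1731]
tool_rot: [-0.0, 1.0, -0.0, -0.0]
contact_force: [-0.2, -0.4, 0.8]
gripper_width: 0.522
```

```bash
python3 shot.py b7 .615 -.2 .165 22; python3 - <<'E'
from h import *
P=cloud(load("sideb7"))
for u in(302,308,314): print(u,P[118:150:1,u].round(4)[:,1:].tolist())
E
```

```text
top crop origin 386 169 scale 8.863636363636363
side crop origin 285 116 scale 8.863636363636363
19.95 [ 0.6147 -0.1992  0.1731] [-1.e-04  1.e+00 -3.e-04 -1.e-04] [ 0.7 -1.   1.3] 0.5207932938909153
302 [[-0.1908, 0.2295], [-0.4893, 0.0007], [-0.4854, 0.0001], [-0.4813, -0.0004], [-0.4766, -0.0004], [-0.4733, -0.0014], [-0.4659, 0.0007], [-0.4655, -0.0026], [-0.4521, 0.0042], [-0.4502, 0.0021], [-0.4489, -0.0004], [-0.4426, 0.0009], [-0.4343, 0.0038], [-0.4359, -0.001], [-0.4253, 0.0038], [-0.4239, 0.0014], [-0.2136, 0.1656], [-0.2106, 0.1649], [-0.2027, 0.1683], [-0.2009, 0.1668], [-0.1946, 0.1689], [-0.194, 0.1663], [-0.1917, 0.1653], [-0.1849, 0.1679], [-0.1864, 0.1636], [-0.1781, 0.1674], [-0.177, 0.1653], [-0.1757, 0.1635], [-0.1757, 0.1604], [-0.175, 0.158], [-0.1759, 0.1542], [-0.1691, 0.1569]]
308 [[-0.1905, 0.2324], [-0.1884, 0.2312], [-0.4931, -0.0024], [-0.4794, 0.0045], [-0.483, -0.0019], [-0.4766, -0.0006], [-0.4664, 0.0037], [-0.4633, 0.0025], [-0.4604, 0.0012], [-0.4558, 0.0012], [-0.4524, 0.0002], [-0.4456, 0.002], [-0.441, 0.002], [-0.4384, 0.0005], [-0.4405, -0.0048
[... 223 characters left out ...]
[-0.1812, 0.1619], [-0.1745, 0.1644], [-0.1749, 0.1611], [-0.177, 0.1563], [-0.1768, 0.1535]]
314 [[-0.1831, 0.2406], [-0.1844, 0.2368], [-0.18, 0.2373], [-0.1817, 0.2333], [-0.1856, 0.2276], [-0.1812, 0.2281], [-0.182, 0.2248], [-0.1836, 0.2207], [-0.1834, 0.218], [-0.4616, 0.0001], [-0.4568, 0.0003], [-0.4546, -0.0016], [-0.4487, -0.0006], [-0.4396, 0.003], [-0.4417, -0.0022], [-0.4357, -0.001], [-0.4332, -0.0027], [-0.2154, 0.167], [-0.2106, 0.1678], [-0.2091, 0.166], [-0.2049, 0.1665], [-0.2042, 0.164], [-0.197, 0.1668], [-0.1933, 0.1668], [-0.191, 0.1657], [-0.1862, 0.1667], [-0.1859, 0.1639], [-0.1866, 0.1603], [-0.1925, 0.1525], [-0.1861, 0.1548], [-0.1781, 0.1585], [-0.1744, 0.1585]]
```

View pics/b7.png

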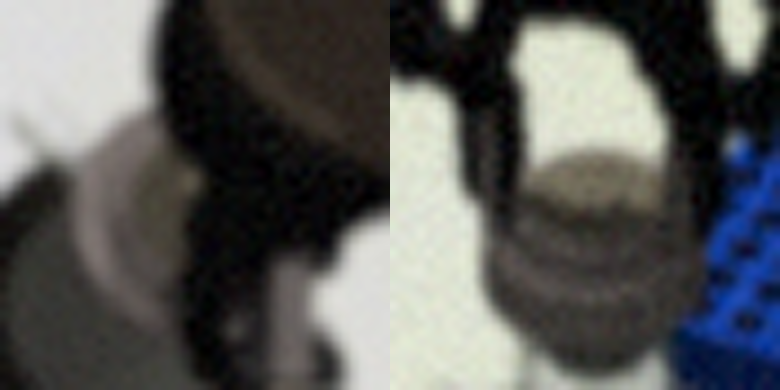

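```bash
python3 - <<'E'
from h import *
ims=[]
for n,(u,v) in(("topa4",(408,192)),("topb7",(408,192)),("sideb7",(308,140))):
    c=load(n); im=c["pixels"][v-20:v+20,u-20:u+20,::-1].astype(float)
    im=np.clip(im*2.2-20,0,255).astype(np.uint8); ims.append(cv2.resize(im,(266,266),interpolation=cv2.INTER_NEAREST if 0 else cv2.INTER_LANCZOS4))
    print(n,[tuple(np.round(proj(c,[.6148,-.199,z]),1)) for z in(.158,.168)])
cv2.imwrite("pics/b7z.png",np.hstack(ims))
E
```

```text
topa4 [(np.float64(407.8), np.float64(192.8)), (np.float64(408.7), np.float64(191.7))]
topb7 [(np.float64(407.8), np.float64(192.8)), (np.float64(408.7), np.float64(191.7))]
sideb7 [(np.float64(307.6), np.float64(141.4)), (np.float64(307.5), np.float64(138.0))]
```

View pics/b7z.png

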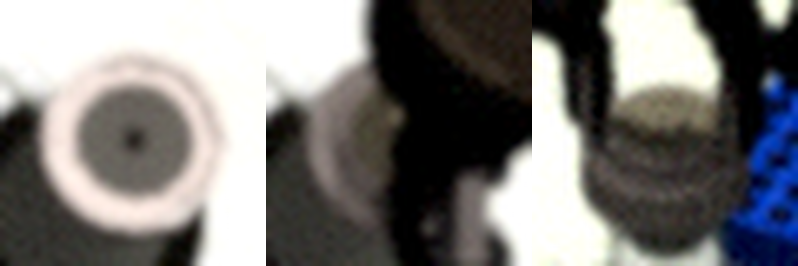

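```bash
python3 - <<'E'
from h import *
c=load("sideb7")
for u,v in((296,141.5),(298,142.5),(318,143.5),(319,144)):
    o,d=ray(c,u,v); s=(-.188-o[1])/d[1]; print(u,v,(o+s*d).round(4))
a=np.linspace(0,2*np.pi,73)
for cy in(-.196,-.1992,-.202):
  for z,r in((.1674,.0225),):
    q=np.array([proj(c,[.6147+r*np.cos(t),cy+r*np.sin(t),z]) for t in a]); print(cy,z,"v",q[:,1].min().round(1),q[:,1].max().round(1),"u",q[:,0].min().round(1),q[:,0].max().round(1))
im=c["pixels"].astype(int)
for u in(304,308,312): print(u,list(zip(range(128,152),im[128:152,u].sum(1))))
im=load("topb7")["pixels"].astype(int)
print([ (u,im[190,u].tolist()) for u in range(390,410)])
P=cloud(load("topb7")); print([(u,P[190,u].round(3).tolist()) for u in range(392,408)])
P=cloud(c)
for v in range(138,150,2): print(v,[(u,P[v,u].round(3).tolist()) for u in range(294,302)])
for v in range(138,150,2): print(v,[(u,P[v,u].round(3).tolist()) for u in range(314,322)])
E
```

```text
296 141.5 [ 0.6405 -0.188   0.1608]
298 142.5 [ 0.6356 -0.188   0.1588]
318 143.5 [ 0.5859 -0.188   0.1657]
319 144 [ 0.5834 -0.188   0.1647]
-0.196 0.1674 v 133.2 144.9 u 297.8 316.7
-0.1992 0.1674 v 132.4 144.1 u 298.2 317.0
-0.202 0.1674 v 131.7 143.4 u 298.5 317.3
304 [(128, np.int64(392)), (129, np.int64(382)), (130, np.int64(381)), (131, np.int64(379)), (132, np.int64(360)), (133, np.int64(281)), (134, np.int64(206)), (135, np.int64(200)), (136, np.int64(192)), (137, np.int64(183)), (138, np.int64(138)), (139, np.int64(106)), (140, np.int64(90)), (141, np.int64(79)), (142, np.int64(111)), (143, np.int64(119)), (144, np.int64(122)), (145, np.int64(98)), (146, np.int64(114)), (147, np.int64(112)), (148, np.int64(134)), (149, np.int64(120)), (150, np.int64(97)), (151, np.int64(107))]
308 [(128, np.int64(396)), (129, np.int64(385)), (130, np.int64(388)), (131, np.int64(373)), (132, np.int64(320)), (133, np.int64(227)), (134, np.int64(193)), (135, np.int64(164)), (136, np.int64(184)), (137, np.int64(175)), (138, np.int64(170)), (139, np.int64(129)), (140, np.int64(92)), (141, np.int
[... 3976 characters left out ...]
88, 0.163]), (316, [0.591, -0.189, 0.162]), (317, [0.589, -0.189, 0.163]), (318, [0.587, -0.191, 0.161]), (319, [0.586, -0.198, 0.157]), (320, [0.586, -0.205, 0.151]), (321, [0.626, -0.359, 0.026])]
146 [(314, [0.597, -0.192, 0.153]), (315, [0.593, -0.188, 0.157]), (316, [0.592, -0.191, 0.155]), (317, [0.589, -0.19, 0.156]), (318, [0.588, -0.195, 0.153]), (319, [0.584, -0.191, 0.156]), (320, [0.585, -0.202, 0.148]), (321, [0.622, -0.343, 0.032])]
148 [(314, [0.593, -0.178, 0.158]), (315, [0.591, -0.179, 0.158]), (316, [0.59, -0.184, 0.155]), (317, [0.588, -0.185, 0.154]), (318, [0.587, -0.191, 0.15]), (319, [0.585, -0.193, 0.148]), (320, [0.585, -0.201, 0.142]), (321, [0.62, -0.334, 0.033])]
```

Depth shows the fingertips at z≈0.159 right on the collar, with the disc centred to 1–2 mm. So the tips are probably landing on the collar before the disc reaches the floor. I'll shift 1.5 mm in y and press gently to test this.

>>> send_rows(commands=[{"translation": [0, -0.0015, -0.001], "rot": [0, 0, 0], "grip": 0.042}, {"translation": [0, 0, 0], "rot": [0, 0, 0], "grip": 0.042}, {"translation": [0, 0, 0.001], "rot": [0, 0, 0], "grip": 0.042}, {"translation": [0, 0, 0.001], "rot": [0, 0, 0], "grip": 0.042}, {"translation": [0, 0, 0], "rot": [0, 0, 0], "grip": 0.042}])

```text
t: 20.37
eef_pos: [0.6148, -0.1974, 0.1731]
tool_rot: [0.0, 1.0, -0.0, 0.0]
contact_force: [-2.7, 0.3, 5.0]
gripper_width: 0.517
```

>>> send_rows(commands=[{"translation": [0, 0, 0], "rot": [0, 0, 0], "grip": 0.042}, {"translation": [0, 0, 0], "rot": [0, 0, 0], "grip": 0.042}, {"translation": [0, 0, 0], "rot": [0, 0, 0], "grip": 0.042}, {"translation": [0, 0, 0], "rot": [0, 0, 0], "grip": 0.042}, {"translation": [0, 0, 0], "rot": [0, 0, 0], "grip": 0.042}])

```text
t: 20.78
eef_pos: [0.6148, -0.1975, 0.1731]
tool_rot: [0.0, 1.0, -0.0, 0.0]
contact_force: [-2.8, 0.5, 5.7]
gripper_width: 0.52
```

The contact height is unchanged, so the tips sit 15 mm ahead of the TCP and are touching the collar. I'll set the disc down on a free patch of bench at (0.55, -0.09) and regrip it 4 mm higher.

>>> send_rows(commands=[{"translation": [0, 0, -0.02], "rot": [0, 0, 0], "grip": 0.042}, {"translation": [0, 0, -0.03], "rot": [0, 0, 0], "grip": 0.042}, {"translation": [-0.016, -0.027, 0], "rot": [0, 0, 0], "grip": 0.042}, {"translation": [-0.016, -0.027, 0], "rot": [0, 0, 0], "grip": 0.042}, {"translation": [-0.016, -0.027, 0], "rot": [0, 0, 0], "grip": 0.042}])

```text
t: 21.2
eef_pos: [0.5663, -0.116, 0.2226]
tool_rot: [-0.0, 1.0, -0.001, 0.0]
contact_force: [0.2, -0.1, -0.6]
gripper_width: 0.518
```

>>> send_rows(commands=[{"translation": [-0.016, -0.027, 0], "rot": [0, 0, 0], "grip": 0.042}, {"translation": [0, 0, 0.02], "rot": [0, 0, 0], "grip": 0.042}, {"translation": [0, 0, 0.04], "rot": [0, 0, 0], "grip": 0.042}, {"translation": [0, 0, 0.04], "rot": [0, 0, 0], "grip": 0.042}, {"translation": [0, 0, 0.04], "rot": [0, 0, 0], "grip": 0.042}])

```text
t: 21.62
eef_pos: [0.551, -0.0897, 0.0815]
tool_rot: [0.0, 1.0, -0.0, 0.001]
contact_force: [0.4, -0.7, -0.2]
gripper_width: 0.52
```

>>> send_rows(commands=[{"translation": [0, 0, 0.03], "rot": [0, 0, 0], "grip": 0.042}, {"translation": [0, 0, 0.01], "rot": [0, 0, 0], "grip": 0.042}, {"translation": [0, 0, 0], "rot": [0, 0, 0], "grip": 0.042}, {"translation": [0, 0, 0], "rot": [0, 0, 0], "grip": 0.042}, {"translation": [0, 0, 0], "rot": [0, 0, 0], "grip": 0.042}])

```text
t: 22.03
eef_pos: [0.5525, -0.0896, 0.0444]
tool_rot: [0.0, 1.0, -0.0, 0.002]
contact_force: [0.0, -0.7, -0.8]
gripper_width: 0.52
```

>>> send_rows(commands=[{"translation": [0, 0, 0.01], "rot": [0, 0, 0], "grip": 0.042}, {"translation": [0, 0, 0.01], "rot": [0, 0, 0], "grip": 0.042}, {"translation": [0, 0, 0.005], "rot": [0, 0, 0], "grip": 0.042}, {"translation": [0, 0, 0], "rot": [0, 0, 0], "grip": 0.042}, {"translation": [0, 0, 0], "rot": [0, 0, 0], "grip": 0.042}])

```text
t: 22.45
eef_pos: [0.5505, -0.0896, 0.017]
tool_rot: [-0.0, 1.0, -0.0, -0.0]
contact_force: [0.8, -0.4, -1.1]
gripper_width: 0.521
```

>>> send_rows(commands=[{"translation": [0, 0, 0.001], "rot": [0, 0, 0], "grip": 0.042}, {"translation": [0, 0, 0], "rot": [0, 0, 0], "grip": 0.042}, {"translation": [0, 0, 0.001], "rot": [0, 0, 0], "grip": 0.042}, {"translation": [0, 0, 0], "rot": [0, 0, 0], "grip": 0.042}, {"translation": [0, 0, 0], "rot": [0, 0, 0], "grip": 0.042}])

```text
t: 22.87
eef_pos: [0.5511, -0.0896, 0.0157]
tool_rot: [0.0, 1.0, -0.0, 0.0]
contact_force: [-0.2, -0.4, 0.8]
gripper_width: 0.517
```

>>> send_rows(commands=[{"translation": [0, 0, 0.0005], "rot": [0, 0, 0], "grip": 0.042}, {"translation": [0, 0, 0], "rot": [0, 0, 0], "grip": 0.047}, {"translation": [0, 0, 0], "rot": [0, 0, 0], "grip": 0.054}, {"translation": [0, 0, 0], "rot": [0, 0, 0], "grip": 0.054}, {"translation": [0, 0, 0], "rot": [0, 0, 0], "grip": 0.054}])

```text
t: 23.28
eef_pos: [0.5507, -0.0897, 0.0148]
tool_rot: [-0.0, 1.0, -0.0, -0.0]
contact_force: [0.8, 0.3, 0.4]
gripper_width: 0.634
```

>>> send_rows(commands=[{"translation": [0, 0, -0.0045], "rot": [0, 0, 0], "grip": 0.054}, {"translation": [0, 0, 0], "rot": [0, 0, 0], "grip": 0.054}, {"translation": [0, 0, 0], "rot": [0, 0, 0], "grip": 0.054}, {"translation": [0, 0, 0], "rot": [0, 0, 0], "grip": 0.054}, {"translation": [0, 0, 0], "rot": [0, 0, 0], "grip": 0.054}])

```text
t: 23.7
eef_pos: [0.5508, -0.0897, 0.0194]
tool_rot: [0.0, 1.0, -0.0, 0.0]
contact_force: [-1.1, -0.5, -0.2]
gripper_width: 0.631
```

```bash
python3 shot.py b8 .551 -.09 .02 40; python3 - <<'E'
from col import *
circ("b8","side",.551,-.09,.023,.005,.02,.0235)
E
```

```text
top crop origin 312 190 scale 4.875
side crop origin 281 177 scale 4.875
23.8 [ 0.5507 -0.0897  0.0193] [ 0.e+00  1.e+00 -3.e-04 -1.e-04] [-1.3  0.1  0.7] 0.6342615497549633
side 191 circ [ 0.551  -0.0901  0.0221] bbox [ 0.5287 -0.1118  0.0054] [ 0.5733 -0.0676  0.0156] z90 [0.0071 0.0096 0.0126]
```

View pics/b8.png

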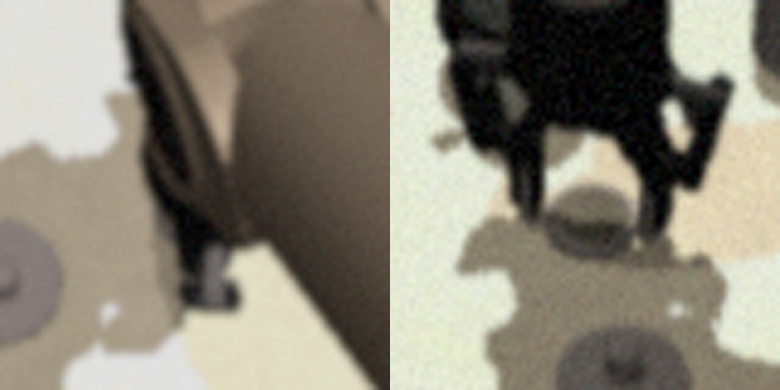

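The disc lies flat on the bench at (322,223), between the fingers. I'll regrip it here, higher up.

>>> send_rows(commands=[{"translation": [0, 0, 0], "rot": [0, 0, 0], "grip": 0.048}, {"translation": [0, 0, 0], "rot": [0, 0, 0], "grip": 0.042}, {"translation": [0, 0, 0], "rot": [0, 0, 0], "grip": 0.042}, {"translation": [0, 0, 0], "rot": [0, 0, 0], "grip": 0.042}, {"translation": [0, 0, 0], "rot": [0, 0, 0], "grip": 0.042}], force=40)

```text
t: 24.22
eef_pos: [0.5508, -0.0896, 0.0197]
tool_rot: [0.0, 1.0, -0.0, -0.0]
contact_force: [-1.3, -0.5, 5.5]
gripper_width: 0.508
```

>>> send_rows(commands=[{"translation": [0, 0, 0], "rot": [0, 0, 0], "grip": 0.042}, {"translation": [0, 0, 0], "rot": [0, 0, 0], "grip": 0.042}, {"translation": [0, 0, -0.005], "rot": [0, 0, 0], "grip": 0.042}, {"translation": [0, 0, -0.02], "rot": [0, 0, 0], "grip": 0.042}, {"translation": [0, 0, -0.04], "rot": [0, 0, 0], "grip": 0.042}])

```text
t: 24.63
eef_pos: [0.5476, -0.0895, 0.0815]
tool_rot: [-0.001, 1.0, -0.0, -0.004]
contact_force: [0.5, -0.9, -0.7]
gripper_width: 0.507
```

>>> send_rows(commands=[{"translation": [0, 0, -0.04], "rot": [0, 0, 0], "grip": 0.042}, {"translation": [0, 0, -0.04], "rot": [0, 0, 0], "grip": 0.042}, {"translation": [0, 0, -0.04], "rot": [0, 0, 0], "grip": 0.042}, {"translation": [0.016, 0.027, -0.02], "rot": [0, 0, 0], "grip": 0.042}, {"translation": [0.016, 0.027, 0], "rot": [0, 0, 0], "grip": 0.042}])

```text
t: 25.05
eef_pos: [0.5859, -0.1424, 0.2312]
tool_rot: [0.001, 1.0, 0.002, 0.005]
contact_force: [0.8, -0.1, 0.1]
gripper_width: 0.511
```

>>> send_rows(commands=[{"translation": [0.016, 0.027, 0], "rot": [0, 0, 0], "grip": 0.042}, {"translation": [0.016, 0.028, 0], "rot": [0, 0, 0], "grip": 0.042}, {"translation": [0, 0, 0], "rot": [0, 0, 0], "grip": 0.042}, {"translation": [0, 0, 0], "rot": [0, 0, 0], "grip": 0.042}, {"translation": [0, 0, 0], "rot": [0, 0, 0], "grip": 0.042}])

```text
t: 25.47
eef_pos: [0.6143, -0.198, 0.224]
tool_rot: [-0.001, 1.0, -0.0, -0.0]
contact_force: [-0.4, 0.5, -0.6]
gripper_width: 0.509
```

```bash
python3 shot.py b9 .615 -.2 .19 50; python3 - <<'E'
from col import *
circ("b9","side",.615,-.199,.0225,.20,.245,.0235)
E
```

```text
top crop origin 361 139 scale 3.9
side crop origin 257 80 scale 3.9
25.5667 [ 0.6144 -0.197   0.2244] [-3.e-04  1.e+00  8.e-04 -2.e-04] [ 0.4 -0.2 -1.3] 0.5108738090004192
side 182 circ [ 0.6154 -0.1988  0.0219] bbox [ 0.5956 -0.2206  0.2032] [ 0.6373 -0.1771  0.2437] z90 [0.2117 0.2141 0.2187]
```

View pics/b9.png

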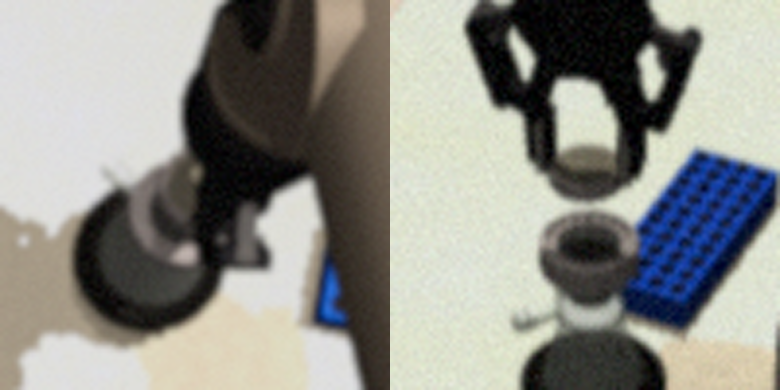

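>>> send_rows(commands=[{"translation": [0.0004, 0.0012, 0], "rot": [0, 0, 0], "grip": 0.042}, {"translation": [0, 0, 0.015], "rot": [0, 0, 0], "grip": 0.042}, {"translation": [0, 0, 0.015], "rot": [0, 0, 0], "grip": 0.042}, {"translation": [0, 0, 0.008], "rot": [0, 0, 0], "grip": 0.042}, {"translation": [0, 0, 0], "rot": [0, 0, 0], "grip": 0.042}])

```text
t: 25.98
eef_pos: [0.6138, -0.1992, 0.1845]
tool_rot: [-0.0, 1.0, 0.0, -0.002]
contact_force: [-0.7, 0.2, -0.6]
gripper_width: 0.511
```

>>> send_rows(commands=[{"translation": [0, 0, 0], "rot": [0, 0, 0], "grip": 0.042}, {"translation": [0, 0, 0], "rot": [0, 0, 0], "grip": 0.042}, {"translation": [0, 0, 0], "rot": [0, 0, 0], "grip": 0.042}, {"translation": [0, 0, 0], "rot": [0, 0, 0], "grip": 0.042}, {"translation": [0, 0, 0], "rot": [0, 0, 0], "grip": 0.042}])

```text
t: 26.4
eef_pos: [0.6155, -0.2, 0.187]
tool_rot: [0.0, 1.0, -0.0, 0.001]
contact_force: [-0.1, -0.2, -0.4]
gripper_width: 0.511
```

>>> send_rows(commands=[{"translation": [-0.0006, -0.0014, 0], "rot": [0, 0, 0], "grip": 0.042}, {"translation": [0, 0, 0.003], "rot": [0, 0, 0], "grip": 0.042}, {"translation": [0, 0, 0.003], "rot": [0, 0, 0], "grip": 0.042}, {"translation": [0, 0, 0.003], "rot": [0, 0, 0], "grip": 0.042}, {"translation": [0, 0, 0], "rot": [0, 0, 0], "grip": 0.042}])

```text
t: 26.82
eef_pos: [0.614, -0.1985, 0.1764]
tool_rot: [-0.0, 1.0, -0.0, -0.001]
contact_force: [0.2, 0.3, -1.7]
gripper_width: 0.507
```

>>> send_rows(commands=[{"translation": [0, 0, 0.001], "rot": [0, 0, 0], "grip": 0.042}, {"translation": [0, 0, 0], "rot": [0, 0, 0], "grip": 0.042}, {"translation": [0, 0, 0.001], "rot": [0, 0, 0], "grip": 0.042}, {"translation": [0, 0, 0], "rot": [0, 0, 0], "grip": 0.042}, {"translation": [0, 0, 0], "rot": [0, 0, 0], "grip": 0.042}])

```text
t: 27.23
eef_pos: [0.6145, -0.1985, 0.1754]
tool_rot: [-0.0, 1.0, -0.0, 0.0]
contact_force: [0.9, 0.4, -1.0]
gripper_width: 0.512
```

No contact yet, with the disc's underside already below the collar top, so it is in the recess.

>>> send_rows(commands=[{"translation": [0, 0, 0.0005], "rot": [0, 0, 0], "grip": 0.042}, {"translation": [0, 0, 0], "rot": [0, 0, 0], "grip": 0.042}, {"translation": [0, 0, 0.0005], "rot": [0, 0, 0], "grip": 0.042}, {"translation": [0, 0, 0], "rot": [0, 0, 0], "grip": 0.042}, {"translation": [0, 0, 0], "rot": [0, 0, 0], "grip": 0.042}])

```text
t: 27.65
eef_pos: [0.6146, -0.1985, 0.1749]
tool_rot: [0.0, 1.0, -0.0, 0.0]
contact_force: [-2.2, 0.4, 3.7]
gripper_width: 0.51
```

Touchdown at 0.1749 against an expected 0.1747. I'll release the disc and withdraw.

>>> send_rows(commands=[{"translation": [0, 0, 0], "rot": [0, 0, 0], "grip": 0.047}, {"translation": [0, 0, 0], "rot": [0, 0, 0], "grip": 0.055}, {"translation": [0, 0, 0], "rot": [0, 0, 0], "grip": 0.06}, {"translation": [0, 0, 0], "rot": [0, 0, 0], "grip": 0.06}, {"translation": [0, 0, 0], "rot": [0, 0, 0], "grip": 0.06}])

```text
t: 28.07
eef_pos: [0.6145, -0.1985, 0.1742]
tool_rot: [-0.0, 1.0, -0.0, -0.0]
contact_force: [-0.2, -0.0, -0.4]
gripper_width: 0.702
```

>>> send_rows(commands=[{"translation": [0, 0, -0.01], "rot": [0, 0, 0], "grip": 0.06}, {"translation": [0, 0, -0.03], "rot": [0, 0, 0], "grip": 0.07}, {"translation": [0, 0, -0.03], "rot": [0, 0, 0], "grip": 0.085}, {"translation": [-0.025, 0.008, -0.01], "rot": [0, 0, 0], "grip": 0.085}, {"translation": [-0.03, 0.01, 0], "rot": [0, 0, 0], "grip": 0.085}])

```text
t: 28.48
eef_pos: [0.5628, -0.2148, 0.2588]
tool_rot: [0.0, 1.0, 0.001, 0.004]
contact_force: [0.8, 0.1, 0.2]
gripper_width: 0.997
```

>>> send_rows(commands=[{"translation": [-0.03, 0.01, 0], "rot": [0, 0, 0], "grip": 0.085}, {"translation": [-0.03, 0.012, 0], "rot": [0, 0, 0], "grip": 0.085}, {"translation": [-0.027, 0.012, 0], "rot": [0, 0, 0], "grip": 0.085}, {"translation": [0, 0, 0], "rot": [0, 0, 0], "grip": 0.085}, {"translation": [0, 0, 0], "rot": [0, 0, 0], "grip": 0.085}])

```text
t: 28.9
eef_pos: [0.4714, -0.2517, 0.2553]
tool_rot: [0.001, 1.0, -0.002, 0.0]
contact_force: [1.1, 0.7, 0.7]
gripper_width: 0.991
```

```bash
python3 shot.py c1 .615 -.2 .165 40; python3 - <<'E'
from col import *
for c in("top","side"):
    circ("c1",c,.615,-.199,.021,.15,.18,.0235)
    circ("c1",c,.615,-.199,.028,.161,.18,.0235)
    circ("c1",c,.615,-.199,.036,.15,.18,.031)
    circ("c1",c,.473,-.25,.036,.07,.085,.031)
E
```

```text
top crop origin 368 151 scale 4.875
side crop origin 267 98 scale 4.875
29.0 [ 0.4735 -0.25    0.2552] [1.e-04 1.e+00 0.e+00 9.e-04] [0.7 0.  0.5] 0.9977697736694447
top 280 circ [ 0.615  -0.1991  0.0205] bbox [ 0.5944 -0.2198  0.1603] [ 0.6359 -0.1783  0.172 ] z90 [0.1642 0.1662 0.169 ]
top 354 circ [ 0.6156 -0.1993  0.025 ] bbox [ 0.5909 -0.2249  0.1611] [ 0.643  -0.1717  0.172 ] z90 [0.1637 0.1659 0.1688]
top 615 circ [ 0.6148 -0.1987  0.0308] bbox [ 0.5836 -0.229   0.1506] [ 0.6453 -0.1683  0.172 ] z90 [0.1554 0.164  0.1681]
top 117 circ [ 0.4736 -0.2507  0.0305] bbox [ 0.4441 -0.2807  0.0704] [ 0.5034 -0.2199  0.0801] z90 [0.0714 0.0747 0.0778]
side 152 circ [ 0.6151 -0.1986  0.0205] bbox [ 0.5944 -0.2184  0.1545] [ 0.6359 -0.1787  0.1686] z90 [0.1626 0.1648 0.1667]
side 199 circ [ 0.6132 -0.1971  0.0236] bbox [ 0.59   -0.2233  0.1611] [ 0.6363 -0.1729  0.1686] z90 [0.1625 0.1646 0.1667]
side 377 circ [ 0.6144 -0.196   0.0307] bbox [ 0.5841 -0.2254  0.15  ] [ 0.6455 -0.1652  0.1686] z90 [0.1537 0.1621 0.1659]
side 115 circ [ 0.4727 -0.2503  0.032 ] bbox [ 0.4424 -0.2825  0.07  ] [ 0.5045 -0.2167  0.0788] z90 [0.0708 0.0734 0.0759]
```

View pics/c1.png

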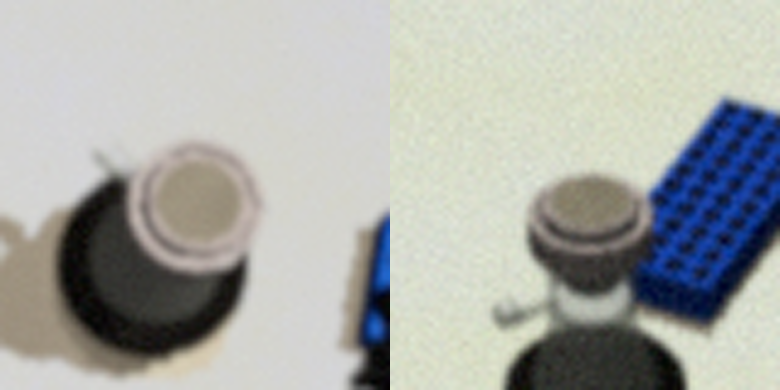

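Both views show the disc flat and concentric in the recess: top (407,192), side (308,140), top face z≈0.165. The gripper is already above the funnel, so I descend.

>>> send_rows(commands=[{"translation": [0, 0.0003, 0.02], "rot": [0, 0, 0], "grip": 0.085}, {"translation": [0, 0, 0.04], "rot": [0, 0, 0], "grip": 0.085}, {"translation": [0, 0, 0.03], "rot": [0, 0, 0], "grip": 0.085}, {"translation": [0, 0, 0.02], "rot": [0, 0, 0], "grip": 0.085}, {"translation": [0, 0, 0.01], "rot": [0, 0, 0], "grip": 0.085}])

```text
t: 29.42
eef_pos: [0.4725, -0.2489, 0.1317]
tool_rot: [-0.001, 1.0, 0.001, -0.001]
contact_force: [-1.0, 0.4, -0.9]
gripper_width: 0.996
```

>>> send_rows(commands=[{"translation": [0, 0, 0], "rot": [0, 0, 0], "grip": 0.085}, {"translation": [0, 0, 0], "rot": [0, 0, 0], "grip": 0.085}, {"translation": [0, 0, 0], "rot": [0, 0, 0], "grip": 0.085}, {"translation": [0, 0, 0], "rot": [0, 0, 0], "grip": 0.085}, {"translation": [0, 0, 0], "rot": [0, 0, 0], "grip": 0.085}])

```text
t: 29.83
eef_pos: [0.4734, -0.251, 0.1357]
tool_rot: [0.001, 1.0, -0.0, 0.001]
contact_force: [1.0, -0.3, -0.2]
gripper_width: 0.993
```

```bash
python3 shot.py c2 .473 -.25 .09 50
```

```text
top crop origin 374 210 scale 3.9
side crop origin 318 109 scale 3.9
29.9333 [ 0.4729 -0.251   0.1353] [ 5.e-04  1.e+00 -4.e-04  6.e-04] [-0.1 -0.6  0.8] 0.995738499713687
```

View pics/c2.png

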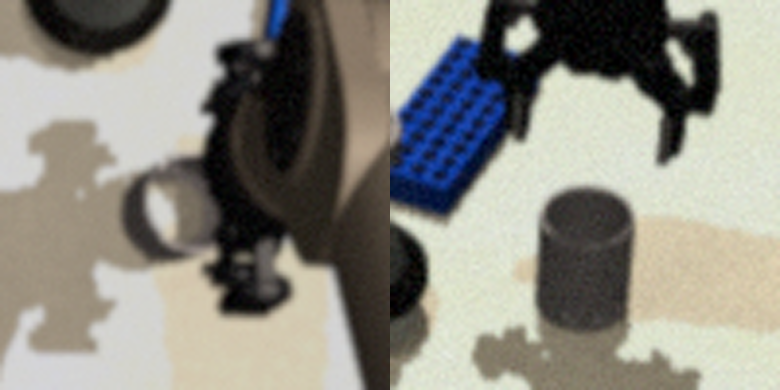

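The funnel is centred under the open jaws (side, (368,172)). I'll descend 84 mm and grip.

>>> send_rows(commands=[{"translation": [0, 0, 0.02], "rot": [0, 0, 0], "grip": 0.085}, {"translation": [0, 0, 0.025], "rot": [0, 0, 0], "grip": 0.085}, {"translation": [0, 0, 0.02], "rot": [0, 0, 0], "grip": 0.085}, {"translation": [0, 0, 0.015], "rot": [0, 0, 0], "grip": 0.085}, {"translation": [0, 0, 0.004], "rot": [0, 0, 0], "grip": 0.085}])

```text
t: 30.35
eef_pos: [0.4712, -0.2504, 0.0485]
tool_rot: [-0.001, 1.0, -0.0, -0.001]
contact_force: [-0.6, 0.4, 1.1]
gripper_width: 0.996
```

>>> send_rows(commands=[{"translation": [0, 0, 0], "rot": [0, 0, 0], "grip": 0.085}, {"translation": [0, 0, 0], "rot": [0, 0, 0], "grip": 0.066}, {"translation": [0, 0, 0], "rot": [0, 0, 0], "grip": 0.055}, {"translation": [0, 0, 0], "rot": [0, 0, 0], "grip": 0.055}, {"translation": [0, 0, 0], "rot": [0, 0, 0], "grip": 0.055}], force=50)

```text
t: 30.77
eef_pos: [0.4735, -0.2511, 0.052]
tool_rot: [0.001, 1.0, -0.0, 0.001]
contact_force: [-0.2, 0.3, 6.8]
gripper_width: 0.717
```

>>> send_rows(commands=[{"translation": [0, 0, 0], "rot": [0, 0, 0], "grip": 0.055}, {"translation": [0, 0, 0], "rot": [0, 0, 0], "grip": 0.055}, {"translation": [0, 0, 0], "rot": [0, 0, 0], "grip": 0.055}, {"translation": [0, 0, 0], "rot": [0, 0, 0], "grip": 0.055}, {"translation": [0, 0, 0], "rot": [0, 0, 0], "grip": 0.055}])

```text
t: 31.18
eef_pos: [0.4736, -0.2511, 0.052]
tool_rot: [0.001, 1.0, -0.0, 0.001]
contact_force: [-1.1, 0.7, 6.1]
gripper_width: 0.723
```

>>> send_rows(commands=[{"translation": [0, 0, -0.01], "rot": [0, 0, 0], "grip": 0.055}, {"translation": [0, 0, -0.03], "rot": [0, 0, 0], "grip": 0.055}, {"translation": [0, 0, -0.04], "rot": [0, 0, 0], "grip": 0.055}, {"translation": [0, 0, -0.04], "rot": [0, 0, 0], "grip": 0.055}, {"translation": [0, 0, -0.04], "rot": [0, 0, 0], "grip": 0.055}])

```text
t: 31.6
eef_pos: [0.4719, -0.2502, 0.2128]
tool_rot: [-0.0, 1.0, -0.0, -0.0]
contact_force: [0.6, 0.3, -2.4]
gripper_width: 0.721
```

>>> send_rows(commands=[{"translation": [0, 0, -0.03], "rot": [0, 0, 0], "grip": 0.055}, {"translation": [0, 0, -0.02], "rot": [0, 0, 0], "grip": 0.055}, {"translation": [0, 0, 0], "rot": [0, 0, 0], "grip": 0.055}, {"translation": [0.02, -0.0075, 0], "rot": [0, 0, 0], "grip": 0.055}, {"translation": [0.02, -0.0075, 0], "rot": [0, 0, 0], "grip": 0.055}])

```text
t: 32.02
eef_pos: [0.5114, -0.2366, 0.2605]
tool_rot: [0.001, 1.0, -0.002, -0.001]
contact_force: [0.4, -0.0, -3.2]
gripper_width: 0.719
```

>>> send_rows(commands=[{"translation": [0.02, -0.0075, 0], "rot": [0, 0, 0], "grip": 0.055}, {"translation": [0.02, -0.0075, 0], "rot": [0, 0, 0], "grip": 0.055}, {"translation": [0.02, -0.0075, 0], "rot": [0, 0, 0], "grip": 0.055}, {"translation": [0.02, -0.0075, 0], "rot": [0, 0, 0], "grip": 0.055}, {"translation": [0.02, -0.0075, 0], "rot": [0, 0, 0], "grip": 0.055}])

```text
t: 32.43
eef_pos: [0.6125, -0.1977, 0.2593]
tool_rot: [-0.0, 1.0, -0.0, -0.001]
contact_force: [-0.5, 0.4, -2.4]
gripper_width: 0.719
```

>>> send_rows(commands=[{"translation": [0, 0, 0], "rot": [0, 0, 0], "grip": 0.055}, {"translation": [0, 0, 0], "rot": [0, 0, 0], "grip": 0.055}, {"translation": [0, 0, 0], "rot": [0, 0, 0], "grip": 0.055}, {"translation": [0, 0, 0], "rot": [0, 0, 0], "grip": 0.055}, {"translation": [0, 0, 0], "rot": [0, 0, 0], "grip": 0.055}])

```text
t: 32.85
eef_pos: [0.6115, -0.1992, 0.2603]
tool_rot: [0.0, 1.0, -0.001, -0.0]
contact_force: [0.5, 0.3, -2.5]
gripper_width: 0.721
```

```bash
python3 shot.py c3 .615 -.2 .2 60; python3 - <<'E'
from col import *
circ("c3","side",.615,-.199,.04,.24,.30,.031)
circ("c3","side",.615,-.199,.04,.22,.27,.031)
E
```

```text
top crop origin 352 127 scale 3.25
side crop origin 247 66 scale 3.25
32.95 [ 0.6119 -0.1989  0.2605] [ 3.e-04  1.e+00 -8.e-04 -1.e-04] [ 0.5  0.4 -2.1] 0.7190601158832145
side 863 circ [ 0.6165 -0.1968  0.0363] bbox [ 0.5753 -0.2324  0.2401] [ 0.6543 -0.1636  0.2998] z90 [0.248  0.2671 0.283 ]
side 684 circ [ 0.6146 -0.1962  0.035 ] bbox [ 0.5753 -0.2323  0.2205] [ 0.6543 -0.1638  0.2699] z90 [0.2277 0.2526 0.267 ]
```

View pics/c3.png

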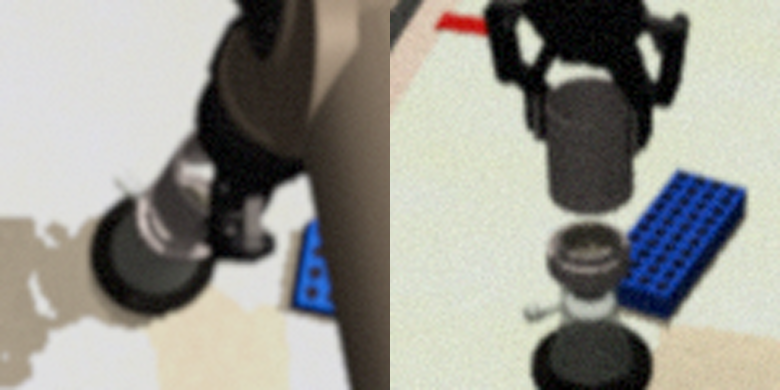

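The funnel is held upright over the base. In the side view it is at (308,111), with the base at (308,145). I'll correct x and approach to 5 mm above the disc.

>>> send_rows(commands=[{"translation": [0.003, 0.0003, 0], "rot": [0, 0, 0], "grip": 0.055}, {"translation": [0, 0, 0.01], "rot": [0, 0, 0], "grip": 0.055}, {"translation": [0, 0, 0.015], "rot": [0, 0, 0], "grip": 0.055}, {"translation": [0, 0, 0.01], "rot": [0, 0, 0], "grip": 0.055}, {"translation": [0, 0, 0.003], "rot": [0, 0, 0], "grip": 0.055}])

```text
t: 33.37
eef_pos: [0.6142, -0.1985, 0.2196]
tool_rot: [-0.0, 1.0, -0.0, -0.002]
contact_force: [-0.3, -0.4, -3.0]
gripper_width: 0.722
```

>>> send_rows(commands=[{"translation": [0, 0, 0], "rot": [0, 0, 0], "grip": 0.055}, {"translation": [0, 0, 0], "rot": [0, 0, 0], "grip": 0.055}, {"translation": [0, 0, 0], "rot": [0, 0, 0], "grip": 0.055}, {"translation": [0, 0, 0], "rot": [0, 0, 0], "grip": 0.055}, {"translation": [0, 0, 0], "rot": [0, 0, 0], "grip": 0.055}])

```text
t: 33.78
eef_pos: [0.6159, -0.1986, 0.2231]
tool_rot: [0.0, 1.0, -0.0, 0.001]
contact_force: [-0.2, -0.6, -2.5]
gripper_width: 0.72
```

```bash
python3 shot.py c4 .615 -.2 .19 40
```

```text
top crop origin 371 149 scale 4.875
side crop origin 267 90 scale 4.875
33.8833 [ 0.6158 -0.1986  0.2228] [ 1.e-04  1.e+00 -3.e-04  4.e-04] [ 0.6  0.7 -3.1] 0.7165932076414668
```

View pics/c4.png

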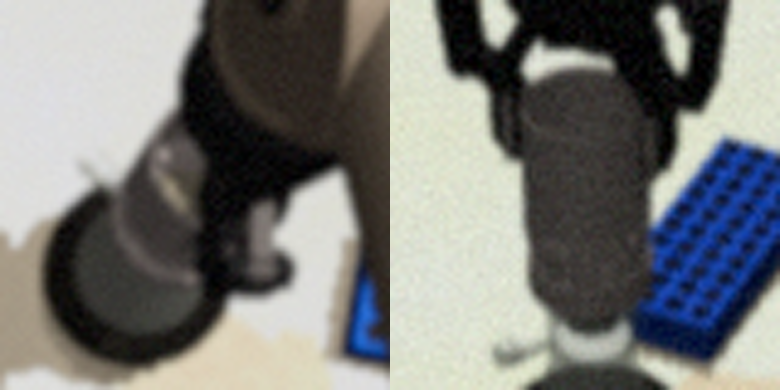

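The funnel and collar outlines line up, with the funnel about 1 mm high in x. I'll correct that and lower.

>>> send_rows(commands=[{"translation": [-0.001, 0.0006, 0], "rot": [0, 0, 0], "grip": 0.055}, {"translation": [0, 0, 0.003], "rot": [0, 0, 0], "grip": 0.055}, {"translation": [0, 0, 0.003], "rot": [0, 0, 0], "grip": 0.055}, {"translation": [0, 0, 0.002], "rot": [0, 0, 0], "grip": 0.055}, {"translation": [0, 0, 0], "rot": [0, 0, 0], "grip": 0.055}])

```text
t: 34.3
eef_pos: [0.6141, -0.1992, 0.2135]
tool_rot: [-0.0, 1.0, -0.0, -0.001]
contact_force: [-0.0, -0.4, -2.3]
gripper_width: 0.716
```

>>> send_rows(commands=[{"translation": [0, 0, 0.001], "rot": [0, 0, 0], "grip": 0.055}, {"translation": [0, 0, 0.001], "rot": [0, 0, 0], "grip": 0.055}, {"translation": [0, 0, 0.001], "rot": [0, 0, 0], "grip": 0.055}, {"translation": [0, 0, 0], "rot": [0, 0, 0], "grip": 0.055}, {"translation": [0, 0, 0], "rot": [0, 0, 0], "grip": 0.055}])

```text
t: 34.72
eef_pos: [0.6146, -0.1992, 0.2114]
tool_rot: [-0.0, 1.0, -0.0, 0.0]
contact_force: [-0.1, -0.1, -1.9]
gripper_width: 0.723
```

>>> send_rows(commands=[{"translation": [0, 0, 0.001], "rot": [0, 0, 0], "grip": 0.055}, {"translation": [0, 0, 0], "rot": [0, 0, 0], "grip": 0.055}, {"translation": [0, 0, 0.0007], "rot": [0, 0, 0], "grip": 0.055}, {"translation": [0, 0, 0], "rot": [0, 0, 0], "grip": 0.055}, {"translation": [0, 0, 0], "rot": [0, 0, 0], "grip": 0.055}])

```text
t: 35.13
eef_pos: [0.6146, -0.1992, 0.2101]
tool_rot: [0.0, 1.0, -0.0, 0.0]
contact_force: [-1.2, 0.7, 1.9]
gripper_width: 0.718
```

Contact at 0.2101, where 0.210 was expected, so the funnel is seated. I'll release it.

>>> send_rows(commands=[{"translation": [0, 0, 0.0003], "rot": [0, 0, 0], "grip": 0.055}, {"translation": [0, 0, 0], "rot": [0, 0, 0], "grip": 0.066}, {"translation": [0, 0, 0], "rot": [0, 0, 0], "grip": 0.075}, {"translation": [0, 0, 0], "rot": [0, 0, 0], "grip": 0.085}, {"translation": [0, 0, 0], "rot": [0, 0, 0], "grip": 0.085}])

```text
t: 35.55
eef_pos: [0.6147, -0.1992, 0.2093]
tool_rot: [-0.0, 1.0, -0.0, 0.0]
contact_force: [-0.4, 0.7, -0.5]
gripper_width: 1.003
```

>>> send_rows(commands=[{"translation": [0, 0, -0.015], "rot": [0, 0, 0], "grip": 0.085}, {"translation": [0, 0, -0.03], "rot": [0, 0, 0], "grip": 0.085}, {"translation": [0, 0, -0.03], "rot": [0, 0, 0], "grip": 0.085}, {"translation": [-0.01, -0.02, -0.005], "rot": [0, 0, 0], "grip": 0.085}, {"translation": [-0.016, -0.032, 0], "rot": [0, 0, 0], "grip": 0.085}])

```text
t: 35.97
eef_pos: [0.5906, -0.1505, 0.2918]
tool_rot: [0.001, 1.0, -0.003, 0.003]
contact_force: [0.8, 0.4, -0.6]
gripper_width: 0.993
```

>>> send_rows(commands=[{"translation": [-0.016, -0.032, 0], "rot": [0, 0, 0], "grip": 0.06}, {"translation": [-0.016, -0.032, 0], "rot": [0, 0, 0], "grip": 0.05}, {"translation": [-0.016, -0.032, 0], "rot": [0, 0, 0], "grip": 0.04}, {"translation": [-0.016, -0.032, 0], "rot": [0, 0, 0], "grip": 0.035}, {"translation": [-0.016, -0.03, 0], "rot": [0, 0, 0], "grip": 0.035}])

```text
t: 36.38
eef_pos: [0.5077, 0.0127, 0.2895]
tool_rot: [0.0, 1.0, -0.0, 0.0]
contact_force: [0.5, 1.1, -0.6]
gripper_width: 0.405
```

>>> send_rows(commands=[{"translation": [0, 0, 0], "rot": [0, 0, 0], "grip": 0.035}, {"translation": [0, 0, 0], "rot": [0, 0, 0], "grip": 0.035}, {"translation": [0, 0, 0], "rot": [0, 0, 0], "grip": 0.035}, {"translation": [0, 0, 0], "rot": [0, 0, 0], "grip": 0.035}, {"translation": [0, 0, 0], "rot": [0, 0, 0], "grip": 0.035}])

```text
t: 36.8
eef_pos: [0.5092, 0.0095, 0.2892]
tool_rot: [-0.0, 1.0, -0.001, -0.0]
contact_force: [0.1, -0.6, 0.1]
gripper_width: 0.415
```

```bash
python3 shot.py d1 .615 -.2 .2 45; python3 - <<'E'
from col import *
for c in("top","side"):
    circ("d1",c,.615,-.199,.038,.22,.26,.031)
    circ("d1",c,.615,-.199,.038,.15,.26,.031)
circ("d1","side",.508,.011,.036,.007,.018,.032)
E
```

```text
top crop origin 367 142 scale 4.333333333333333
side crop origin 262 81 scale 4.333333333333333
36.9 [0.509  0.0099 0.2892] [-1.0e-04  1.0e+00 -1.2e-03 -2.0e-04] [-0.1  0.2 -0.1] 0.40860261843847967
top 232 circ [ 0.6141 -0.1988  0.0306] bbox [ 0.583  -0.2295  0.2201] [ 0.6443 -0.168   0.2381] z90 [0.223  0.2316 0.2348]
top 993 circ [ 0.6138 -0.1986  0.0309] bbox [ 0.583  -0.2295  0.1503] [ 0.6443 -0.1677  0.2381] z90 [0.1646 0.1903 0.2323]
side 85 circ [ 0.6147 -0.1983  0.0304] bbox [ 0.6035 -0.229   0.2201] [ 0.6444 -0.1686  0.2355] z90 [0.2216 0.2282 0.2326]
side 272 circ [ 0.6142 -0.1982  0.0322] bbox [ 0.5839 -0.229   0.1502] [ 0.6444 -0.1639  0.2355] z90 [0.1545 0.207  0.2312]
side 374 circ [0.5086 0.0108 0.0317] bbox [ 0.4779 -0.0207  0.007 ] [0.5399 0.045  0.0176] z90 [0.0083 0.0105 0.0133]
```

View pics/d1.png

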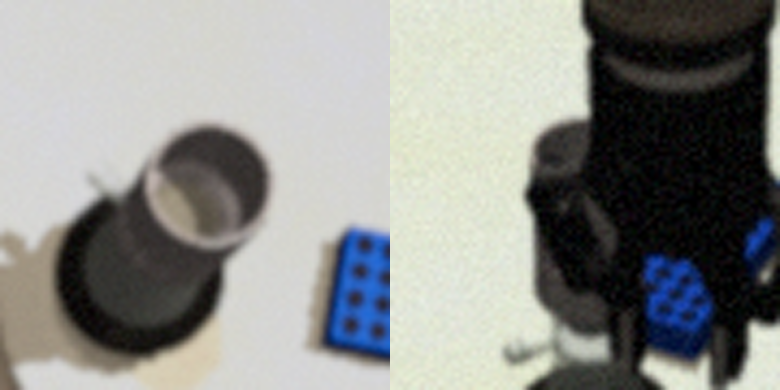

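The top view shows the funnel upright on the base (mouth centre (415,185), mouth z≈0.233) with the disc visible inside. Next is the lid.

>>> send_rows(commands=[{"translation": [-0.0007, -0.0008, 0.02], "rot": [0, 0, 0], "grip": 0.035}, {"translation": [0, 0, 0.04], "rot": [0, 0, 0], "grip": 0.035}, {"translation": [0, 0, 0.04], "rot": [0, 0, 0], "grip": 0.035}, {"translation": [0, 0, 0.04], "rot": [0, 0, 0], "grip": 0.035}, {"translation": [0, 0, 0.03], "rot": [0, 0, 0], "grip": 0.035}])

```text
t: 37.32
eef_pos: [0.5069, 0.0109, 0.1164]
tool_rot: [-0.0, 1.0, -0.001, -0.001]
contact_force: [0.6, -0.9, 0.0]
gripper_width: 0.41
```

>>> send_rows(commands=[{"translation": [0, 0, 0.03], "rot": [0, 0, 0], "grip": 0.035}, {"translation": [0, 0, 0.02], "rot": [0, 0, 0], "grip": 0.035}, {"translation": [0, 0, 0], "rot": [0, 0, 0], "grip": 0.035}, {"translation": [0, 0, 0], "rot": [0, 0, 0], "grip": 0.035}, {"translation": [0, 0, 0], "rot": [0, 0, 0], "grip": 0.035}])

```text
t: 37.73
eef_pos: [0.509, 0.0117, 0.0705]
tool_rot: [-0.0, 1.0, -0.001, 0.001]
contact_force: [0.6, -0.4, 1.3]
gripper_width: 0.413
```

```bash
python3 shot.py d2 .508 .011 .03 40
```

```text
top crop origin 270 206 scale 4.875
side crop origin 288 208 scale 4.875
37.8333 [0.5093 0.0117 0.071 ] [-0.0e+00  1.0e+00 -5.0e-04  1.5e-03] [ 0.5  0.1 -0.1] 0.4085440179939007
```

View pics/d2.png

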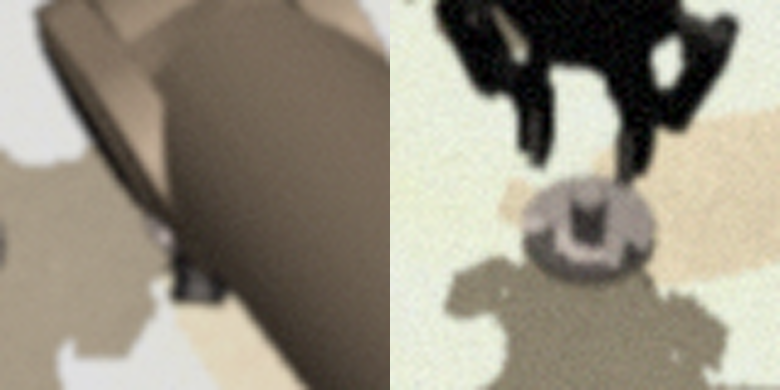

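The knob (329,250) lies between the fingers. I'll descend to TCP z 0.032 and close.

>>> send_rows(commands=[{"translation": [-0.001, 0.0008, 0.01], "rot": [0, 0, 0], "grip": 0.035}, {"translation": [0, 0, 0.015], "rot": [0, 0, 0], "grip": 0.035}, {"translation": [0, 0, 0.01], "rot": [0, 0, 0], "grip": 0.035}, {"translation": [0, 0, 0.004], "rot": [0, 0, 0], "grip": 0.035}, {"translation": [0, 0, 0], "rot": [0, 0, 0], "grip": 0.035}])

```text
t: 38.25
eef_pos: [0.5063, 0.0108, 0.0295]
tool_rot: [0.0, 1.0, -0.0, -0.001]
contact_force: [-0.1, 0.4, 0.8]
gripper_width: 0.407
```

>>> send_rows(commands=[{"translation": [0, 0, 0], "rot": [0, 0, 0], "grip": 0.025}, {"translation": [0, 0, 0], "rot": [0, 0, 0], "grip": 0.012}, {"translation": [0, 0, 0], "rot": [0, 0, 0], "grip": 0.012}, {"translation": [0, 0, 0], "rot": [0, 0, 0], "grip": 0.012}, {"translation": [0, 0, 0], "rot": [0, 0, 0], "grip": 0.012}], force=40)

```text
t: 38.67
eef_pos: [0.5074, 0.011, 0.0309]
tool_rot: [-0.0, 1.0, -0.0, 0.001]
contact_force: [-0.2, 0.5, 3.2]
gripper_width: 0.188
```

>>> send_rows(commands=[{"translation": [0, 0, 0], "rot": [0, 0, 0], "grip": 0.012}, {"translation": [0, 0, 0], "rot": [0, 0, 0], "grip": 0.012}, {"translation": [0, 0, 0], "rot": [0, 0, 0], "grip": 0.012}, {"translation": [0, 0, 0], "rot": [0, 0, 0], "grip": 0.012}, {"translation": [0, 0, 0], "rot": [0, 0, 0], "grip": 0.012}])

```text
t: 39.08
eef_pos: [0.5074, 0.011, 0.0309]
tool_rot: [-0.0, 1.0, -0.0, 0.001]
contact_force: [-0.6, 0.5, 6.2]
gripper_width: 0.189
```

>>> send_rows(commands=[{"translation": [0, 0, -0.01], "rot": [0, 0, 0], "grip": 0.012}, {"translation": [0, 0, -0.02], "rot": [0, 0, 0], "grip": 0.012}, {"translation": [0, 0, -0.04], "rot": [0, 0, 0], "grip": 0.012}, {"translation": [0, 0, -0.04], "rot": [0, 0, 0], "grip": 0.012}, {"translation": [0, 0, -0.04], "rot": [0, 0, 0], "grip": 0.012}])

```text
t: 39.5
eef_pos: [0.5059, 0.011, 0.182]
tool_rot: [-0.0, 1.0, 0.0, -0.001]
contact_force: [1.6, -0.9, -0.9]
gripper_width: 0.19
```

>>> send_rows(commands=[{"translation": [0, 0, -0.04], "rot": [0, 0, 0], "grip": 0.012}, {"translation": [0, 0, -0.04], "rot": [0, 0, 0], "grip": 0.012}, {"translation": [0, 0, -0.03], "rot": [0, 0, 0], "grip": 0.012}, {"translation": [0, 0, -0.01], "rot": [0, 0, 0], "grip": 0.012}, {"translation": [0.0153, 0.03, 0], "rot": [0, 0, 0], "grip": 0.012}])

```text
t: 39.92
eef_pos: [0.5218, -0.0126, 0.3046]
tool_rot: [-0.001, 1.0, 0.004, 0.003]
contact_force: [1.3, 0.7, -2.6]
gripper_width: 0.188
```

>>> send_rows(commands=[{"translation": [0.0153, 0.03, 0], "rot": [0, 0, 0], "grip": 0.012}, {"translation": [0.0153, 0.03, 0], "rot": [0, 0, 0], "grip": 0.012}, {"translation": [0.0153, 0.03, 0], "rot": [0, 0, 0], "grip": 0.012}, {"translation": [0.0153, 0.03, 0], "rot": [0, 0, 0], "grip": 0.012}, {"translation": [0.0153, 0.03, 0], "rot": [0, 0, 0], "grip": 0.012}])

```text
t: 40.33
eef_pos: [0.5983, -0.1707, 0.2994]
tool_rot: [-0.0, 1.0, -0.0, -0.001]
contact_force: [0.2, 0.2, -0.2]
gripper_width: 0.19
```

>>> send_rows(commands=[{"translation": [0.0153, 0.03, 0], "rot": [0, 0, 0], "grip": 0.012}, {"translation": [0, 0, 0], "rot": [0, 0, 0], "grip": 0.012}, {"translation": [0, 0, 0], "rot": [0, 0, 0], "grip": 0.012}, {"translation": [0, 0, 0], "rot": [0, 0, 0], "grip": 0.012}, {"translation": [0, 0, 0], "rot": [0, 0, 0], "grip": 0.012}])

```text
t: 40.75
eef_pos: [0.6134, -0.1974, 0.3001]
tool_rot: [-0.0, 1.0, 0.001, -0.001]
contact_force: [-0.3, 0.9, -1.1]
gripper_width: 0.186
```

```bash
python3 shot.py d3 .615 -.2 .25 50; python3 - <<'E'
from col import *
circ("d3","side",.615,-.199,.04,.268,.288,.032)
circ("d3","side",.615,-.199,.038,.225,.24,.031)
E
```

```text
top crop origin 367 131 scale 3.9
side crop origin 256 58 scale 3.9
40.85 [ 0.6136 -0.1976  0.3005] [-1.e-04  1.e+00  8.e-04 -1.e-04] [-0.3  0.5 -0.8] 0.1918161376552214
side 278 circ [ 0.612  -0.1951  0.0319] bbox [ 0.5814 -0.2246  0.2738] [ 0.6441 -0.162   0.2879] z90 [0.2775 0.2796 0.2825]
side 194 circ [ 0.6149 -0.1971  0.0321] bbox [ 0.5841 -0.2305  0.2252] [ 0.6447 -0.1639  0.2369] z90 [0.2259 0.23   0.2333]
```

View pics/d3.png

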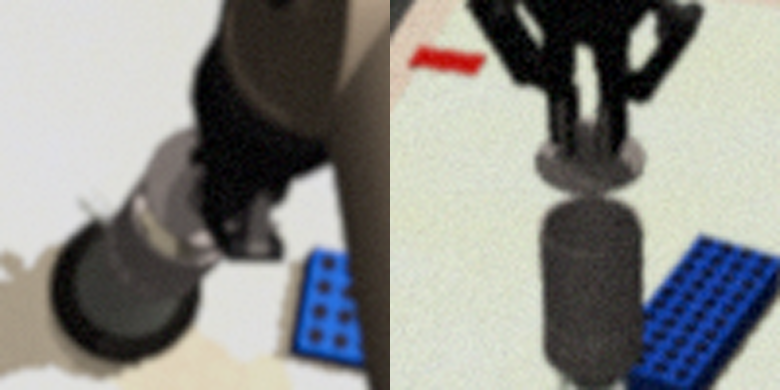

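The lid hangs level above the funnel. In the side view the lid is at (307,99) and the funnel mouth at (308,116). I'll check the tilt with a plane fit and correct about 1.5 mm.

```bash
python3 - <<'E'
from h import *
P=cloud(load("sided3")); m=(np.hypot(P[...,0]-.613,P[...,1]+.196)<.031)&(P[...,2]>.274)&(P[...,2]<.288)
Q=P[m]; A=np.c_[Q[:,:2]-Q[:,:2].mean(0),np.ones(len(Q))]
for _ in range(5):
    s=np.linalg.lstsq(A,Q[:,2],rcond=None)[0]; r=abs(A@s-Q[:,2]); A=A[r<.003];Q=Q[r<.003]
print(len(Q),np.degrees(s[:2]),s[2])
E
```

```text
220 [-0.2280943  -1.25259116] 0.2796684281573281
```

>>> send_rows(commands=[{"translation": [0.0012, 0.0014, 0], "rot": [0, 0, 0], "grip": 0.012}, {"translation": [0, 0, 0.01], "rot": [0, 0, 0], "grip": 0.012}, {"translation": [0, 0, 0.01], "rot": [0, 0, 0], "grip": 0.012}, {"translation": [0, 0, 0.008], "rot": [0, 0, 0], "grip": 0.012}, {"translation": [0, 0, 0], "rot": [0, 0, 0], "grip": 0.012}])

```text
t: 41.27
eef_pos: [0.6136, -0.2005, 0.2693]
tool_rot: [-0.001, 1.0, -0.0, -0.002]
contact_force: [-1.1, 0.3, -2.6]
gripper_width: 0.19
```

>>> send_rows(commands=[{"translation": [0, 0, 0], "rot": [0, 0, 0], "grip": 0.012}, {"translation": [0, 0, 0], "rot": [0, 0, 0], "grip": 0.012}, {"translation": [0, 0, 0], "rot": [0, 0, 0], "grip": 0.012}, {"translation": [0, 0, 0], "rot": [0, 0, 0], "grip": 0.012}, {"translation": [0, 0, 0], "rot": [0, 0, 0], "grip": 0.012}])

```text
t: 41.68
eef_pos: [0.6153, -0.2006, 0.2728]
tool_rot: [0.0, 1.0, -0.0, 0.0]
contact_force: [-0.3, -0.1, -0.8]
gripper_width: 0.193
```

>>> send_rows(commands=[{"translation": [-0.0008, -0.0015, 0], "rot": [0, 0, 0], "grip": 0.012}, {"translation": [0, 0, 0.004], "rot": [0, 0, 0], "grip": 0.012}, {"translation": [0, 0, 0.004], "rot": [0, 0, 0], "grip": 0.012}, {"translation": [0, 0, 0.003], "rot": [0, 0, 0], "grip": 0.012}, {"translation": [0, 0, 0], "rot": [0, 0, 0], "grip": 0.012}])

```text
t: 42.1
eef_pos: [0.6138, -0.1991, 0.2602]
tool_rot: [-0.0, 1.0, -0.0, -0.001]
contact_force: [-0.4, -1.1, -1.3]
gripper_width: 0.188
```

>>> send_rows(commands=[{"translation": [0, 0, 0.001], "rot": [0, 0, 0], "grip": 0.012}, {"translation": [0, 0, 0.001], "rot": [0, 0, 0], "grip": 0.012}, {"translation": [0, 0, 0], "rot": [0, 0, 0], "grip": 0.012}, {"translation": [0, 0, 0], "rot": [0, 0, 0], "grip": 0.012}, {"translation": [0, 0, 0], "rot": [0, 0, 0], "grip": 0.012}])

```text
t: 42.52
eef_pos: [0.6144, -0.1991, 0.2595]
tool_rot: [0.0, 1.0, -0.0, 0.0]
contact_force: [-0.3, -0.4, -1.9]
gripper_width: 0.191
```

>>> send_rows(commands=[{"translation": [0, 0, 0.001], "rot": [0, 0, 0], "grip": 0.012}, {"translation": [0, 0, 0], "rot": [0, 0, 0], "grip": 0.012}, {"translation": [0, 0, 0], "rot": [0, 0, 0], "grip": 0.012}, {"translation": [0, 0, 0], "rot": [0, 0, 0], "grip": 0.012}, {"translation": [0, 0, 0], "rot": [0, 0, 0], "grip": 0.012}])

```text
t: 42.93
eef_pos: [0.6144, -0.1991, 0.2584]
tool_rot: [0.0, 1.0, -0.0, 0.0]
contact_force: [-0.6, -1.3, -0.9]
gripper_width: 0.191
```

>>> send_rows(commands=[{"translation": [0, 0, 0.0005], "rot": [0, 0, 0], "grip": 0.012}, {"translation": [0, 0, 0], "rot": [0, 0, 0], "grip": 0.012}, {"translation": [0, 0, 0.0005], "rot": [0, 0, 0], "grip": 0.012}, {"translation": [0, 0, 0], "rot": [0, 0, 0], "grip": 0.012}, {"translation": [0, 0, 0], "rot": [0, 0, 0], "grip": 0.012}])

```text
t: 43.35
eef_pos: [0.6145, -0.1991, 0.2579]
tool_rot: [0.0, 1.0, -0.0, 0.0]
contact_force: [-0.7, -0.2, 5.1]
gripper_width: 0.191
```

The lid is seated, with contact exactly at 0.2579. I'll release it, withdraw upward and move clear.

>>> send_rows(commands=[{"translation": [0, 0, 0], "rot": [0, 0, 0], "grip": 0.02}, {"translation": [0, 0, 0], "rot": [0, 0, 0], "grip": 0.028}, {"translation": [0, 0, 0], "rot": [0, 0, 0], "grip": 0.036}, {"translation": [0, 0, 0], "rot": [0, 0, 0], "grip": 0.04}, {"translation": [0, 0, 0], "rot": [0, 0, 0], "grip": 0.04}])

```text
t: 43.77
eef_pos: [0.6143, -0.1991, 0.2572]
tool_rot: [-0.0, 1.0, -0.0, -0.0]
contact_force: [0.5, -0.3, 0.2]
gripper_width: 0.47
```

>>> send_rows(commands=[{"translation": [0, 0, -0.01], "rot": [0, 0, 0], "grip": 0.04}, {"translation": [0, 0, -0.02], "rot": [0, 0, 0], "grip": 0.04}, {"translation": [0, 0, -0.03], "rot": [0, 0, 0], "grip": 0.04}, {"translation": [0, 0, -0.02], "rot": [0, 0, 0], "grip": 0.04}, {"translation": [-0.01, -0.03, 0], "rot": [0, 0, 0], "grip": 0.04}])

```text
t: 44.18
eef_pos: [0.607, -0.1757, 0.3424]
tool_rot: [0.002, 1.0, -0.005, 0.004]
contact_force: [1.2, -1.3, 1.1]
gripper_width: 0.466
```

>>> send_rows(commands=[{"translation": [-0.01, -0.036, 0], "rot": [0, 0, 0], "grip": 0.04}, {"translation": [-0.01, -0.036, 0], "rot": [0, 0, 0], "grip": 0.04}, {"translation": [-0.01, -0.036, 0], "rot": [0, 0, 0], "grip": 0.04}, {"translation": [-0.01, -0.036, 0], "rot": [0, 0, 0], "grip": 0.04}, {"translation": [-0.01, -0.036, 0], "rot": [0, 0, 0], "grip": 0.04}])

```text
t: 44.6
eef_pos: [0.5538, 0.0127, 0.3384]
tool_rot: [0.0, 1.0, -0.0, 0.001]
contact_force: [0.8, 1.1, 0.6]
gripper_width: 0.464
```

>>> send_rows(commands=[{"translation": [-0.01, -0.036, 0], "rot": [0, 0, 0], "grip": 0.04}, {"translation": [-0.01, -0.036, 0], "rot": [0, 0, 0], "grip": 0.04}, {"translation": [-0.01, -0.036, 0], "rot": [0, 0, 0], "grip": 0.04}, {"translation": [-0.01, -0.036, 0], "rot": [0, 0, 0], "grip": 0.04}, {"translation": [0, 0, 0], "rot": [0, 0, 0], "grip": 0.04}])

```text
t: 45.02
eef_pos: [0.5112, 0.164, 0.3393]
tool_rot: [-0.002, 1.0, 0.006, 0.001]
contact_force: [0.5, 0.2, 0.4]
gripper_width: 0.47
```

>>> send_rows(commands=[{"translation": [0, 0, 0], "rot": [0, 0, 0], "grip": 0.04}, {"translation": [0, 0, 0], "rot": [0, 0, 0], "grip": 0.04}, {"translation": [0, 0, 0], "rot": [0, 0, 0], "grip": 0.04}, {"translation": [0, 0, 0], "rot": [0, 0, 0], "grip": 0.04}, {"translation": [0, 0, 0], "rot": [0, 0, 0], "grip": 0.04}])

```text
t: 45.43
eef_pos: [0.515, 0.1537, 0.3373]
tool_rot: [0.0, 1.0, -0.001, -0.0]
contact_force: [-0.5, 0.3, 0.4]
gripper_width: 0.467
```

```bash
python3 shot.py e1 .615 -.2 .19 60; python3 - <<'E'
from col import *
for c in("top","side"):
    circ("e1",c,.615,-.199,.04,.232,.25,.032); circ("e1",c,.615,-.199,.02,.25,.28,.009)
    P=cloud(load(c+"e1")); P0=cloud(load(c+"0"))
    for n,(x,y,z) in dict(bottle=(.70,.018,.09),rack=(.598,-.397,.022),box=(.594,.393,.06)).items():
        f=lambda P:P[(abs(P[...,0]-x)<.09)&(abs(P[...,1]-y)<.09)&(P[...,2]>z)&(P[...,2]<.12)].mean(0).round(4)
        print(c,n,f(P0),f(P))
E
```

```text
top crop origin 351 129 scale 3.25
side crop origin 247 70 scale 3.25
45.5333 [0.5148 0.1541 0.3373] [ 1.0e-04  1.0e+00 -1.1e-03 -1.0e-04] [-0.2  0.9  0.5] 0.4646458626452941
top 669 circ [ 0.6142 -0.1997  0.0316] bbox [ 0.5824 -0.2314  0.232 ] [ 0.646  -0.1682  0.2495] z90 [0.2361 0.2386 0.241 ]
top 72 circ [ 0.614  -0.1995  0.0088] bbox [ 0.6055 -0.2075  0.2502] [ 0.622  -0.1904  0.2637] z90 [0.2553 0.2596 0.2627]
top bottle [0.6996 0.0165 0.1042] [0.6997 0.0164 0.1046]
top rack [ 0.5993 -0.3963  0.0288] [ 0.5996 -0.3962  0.0288]
top box [0.5942 0.3913 0.0668] [0.589  0.4035 0.0668]
side few 0
side few 0
side bottle [0.6997 0.0204 0.1012] [0.6997 0.0204 0.1012]
side rack [ 0.5978 -0.394   0.0276] [ 0.5911 -0.4107  0.0275]
side box [0.5936 0.397  0.0661] [0.5935 0.3971 0.0662]
```

View pics/e1.png

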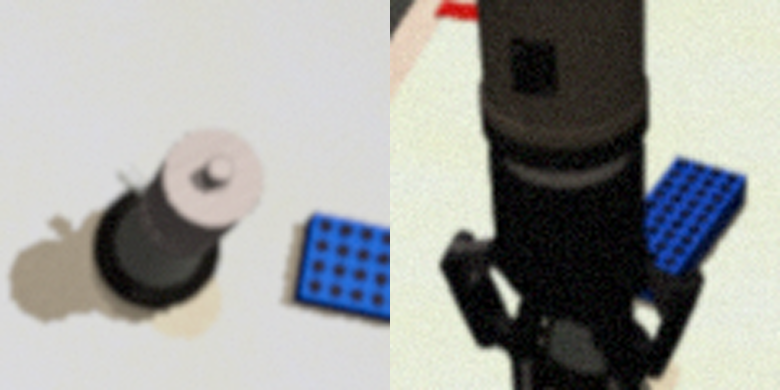

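The top view shows the lid concentric and flat on the funnel, with its centre near (416,184), the plate at z≈0.2386 (expected 0.238) and the knob top at ≈0.26. The arm hides the stack from the side camera, and the bystanders have not moved. The gripper is clear and still, so I'm handing in.

```bash
python3 - <<'E'
from station import *
print(hand_in())
E
```

```text
the job is handed in; nothing more can be done
None
```

I built the filter holder on the flask in the order asked (base, leftmost disc, funnel, lid) and handed it in at about 45.5 s of the 131 s allowed. `hand_in()` gave no verdict.

**Seating:** each part was lowered until it touched, and every contact height came within about 0.2 mm of the expected one. I released each part only once it was resting.

**Disc mishap:** on the first try my grip on the disc was too low. The fingertips touched the collar, with about 18 N at the wrist. I set the disc down on a free patch of bench, gripped it 4 mm higher, and it then went into the recess without trouble.

**Last checks (top camera):**
- **Lid:** its plate is at z = 0.2386 m (0.238 expected), and it is concentric with the flask to about 1 mm.
- **Bystanders:** the bottle, tip box and rack have not moved in any unobstructed view. The top view of the box and the side view of the rack gave different numbers because the arm was partly in the way.
- **Not checked:** the arm hid the finished stack from the side camera, so I have no side view of the lid in place.

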